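# Forceps back into the lidded box under the tray

### The job

The forceps lying on the trolley belong in the deeper of the two lidded steel boxes on the sloping stand. Lift off the tray stacked on that box and set it aside, tip the box's lid up by its finger flange with its far edge still on the box, then take it off, lay the forceps in the box, then put the lid and the tray back as they were, both fully seated. Do not shift the deep box, the other stack or the things standing about.

Things in the scene. Friction and masses are not known exactly. Their poses are not given: they have to be found in the camera images.
- trolley_top (a point): Middle of the trolley's top in front of the robot, on its surface (z = 0); x (away from the robot) and y (left) along its edges. Inside the guard rail the top is free to 155 mm from the middle along x and 250 mm along y. The rail, a 6 mm bar 62 mm up, runs round it between 25 mm corner posts, 108 mm high, at x = +-161, y = +-257 mm. All work is done on this top.
- tray_stand: White sheet stand with two bays, fixed, 154 mm along x, 176 mm along y, 98 mm high at the back. Origin: on the trolley, middle of its footprint. It slopes at 30 degrees, rising towards its +x; its low front is at -x, and the stacks lean out that way, over the front edge, to x = -104 mm. Bay centres at y = +45 and -45 mm; front stop and side guides, under 14 mm high, keep the boxes from sliding.
- deep_box: The deeper box. Open stainless box, 150 x 76 x 50 mm, walls and floor 4 mm, in either bay of the stand (it changes), leaning with the slope. Origin: centre of its underside; x along its length, up the slope; y level, across; z out of its mouth, square to the slope. A tray stands on its lid. 
- deep_lid: Loose steel lid of the deep box, 0.08 to 0.16 kg. Origin: centre of its underside; x lengthwise, y across, z up. Its plug, 138 x 64 x 5 mm with a bevelled edge, enters the box's mouth with 2 mm play; its plate, 154 x 78 mm, z = 5 to 9 mm, lies on the rim: seated, its origin is at (0, 0, 45) mm in the deep box's frame. A bead 3 mm high on the plate, from x = -40 to 74 mm, takes the tray's foot. Pinch it by its flange only.
- deep_flange (a point): Middle of the deep box lid's finger flange, at (-70, 0, 24) mm in the lid's frame, axes as the lid's. The flange stands up from the plate at the lid's low front end: 10 mm thick along x, 44 mm wide along y, from z = 9 to 32 mm. Pinch it along x, fingers square to the plate, and tip the lid up about its far edge.
- deep_lid_heel (a point): Middle of the far (upper) end of the deep box lid's plate, at its underside: (77, 0, 5) mm in the lid's frame. The lid tips about this edge.
- deep_rim_end (a point): Middle of the far (upper) end of the deep box's rim, at (75, 0, 50) mm in the box's frame, where the lid's far edge rests.
- deep_tray: White open tray on the deep box's lid, 116 x 54 x 34 mm, a glass vial packed firmly in it, 0.11 to 0.23 kg. Origin: centre of its underside; x lengthwise, y across, z up. Its foot, 104 x 42 x 5 mm, bevelled, stands inside the lid's bead with 2 mm play: seated, its origin is at (17, 0, 9) mm in the lid's frame. Flat sides 54 mm apart, z = 5 to 34 mm: grasp across them.
- low_box: The shallower box; leave alone. Open stainless box, 150 x 76 x 30 mm, walls and floor 4 mm, in either bay of the stand (it changes), leaning with the slope. Origin: centre of its underside; x along its length, up the slope; y level, across; z out of its mouth, square to the slope. A tray stands on its lid. 
- low_lid: Lid of the shallow box, just like the deep box's lid; leave alone. Origin: centre of its underside.
- low_tray: White tray on the shallow box's lid, just like the deep box's tray; leave alone. Origin: centre of its underside.
- forceps: Steel thumb forceps lying flat on the trolley in the left half, 20 x 137 x 10 mm (16 mm across where it is grasped). Origin: middle of its underside; y along its length, z up. 0.03 kg.
- marker_pen: Blue marker pen lying on the trolley, 12 x 139 x 13 mm, y along its length, origin in the middle of its underside; a bystander.
- ointment_jar: Blue ointment jar standing on the trolley, 36 mm across, 53 mm high, origin in the middle of its underside; a bystander.
- pill_bottle: White medicine bottle with a screw cap standing at the back of the trolley, 38 mm across, 104 mm high, origin in the middle of its underside; a bystander.
- dropper: White dropper bottle with a pointed top standing at the back of the trolley, 29 mm across, 120 mm high, origin in the middle of its underside; a bystander.
- collar_bottle: White spout bottle with a collar standing in the far left corner of the trolley, 47 mm across, 192 mm high, origin in the middle of its underside; a bystander.

How it is judged (in metres and radians):
On the way, in this order (a step that is already met when the one before it is completed fails the run):
1. the tray is off, and the deep box's lid is tipped up by its flange (by 0.1 rad or more) while its far edge is still on the box (within 25 mm) (distance between deep_tray and deep_box above 0.1 m and angle between the z axis of deep_lid and the z axis of deep_box, either way round above 0.1 rad and distance between deep_lid_heel and deep_rim_end below 0.025 m), for 0.1 s.
2. the tray and the lid are both clear of the deep box (distance between deep_tray and deep_box above 0.1 m and distance between deep_lid and deep_box above 0.08 m), for 0.2 s.
3. the forceps lie in the deep box, let go (x of forceps in the frame of deep_box between -0.02 and 0.02 m and y of forceps in the frame of deep_box between -0.035 and 0.035 m and z of forceps in the frame of deep_box between -0.01 and 0.03 m and contact force between the fingers and forceps below 0.1 N), for 0.2 s.
At the end, for the whole second after the job is handed in: The forceps lie in the deep box (middle within 20 mm along and 35 mm across, at most 30 mm above its underside); its lid is seated, flange at the low front end, and its tray stands within the lid's bead (each within 5 mm in the plane, 3 mm in height, 0.05 rad); all at rest (x of forceps in the frame of deep_box between -0.02 and 0.02 m and y of forceps in the frame of deep_box between -0.035 and 0.035 m and z of forceps in the frame of deep_box between -0.01 and 0.03 m and x of deep_lid in the frame of deep_box between -0.005 and 0.005 m and y of deep_lid in the frame of deep_box between -0.005 and 0.005 m and z of deep_lid in the frame of deep_box between 0.042 and 0.048 m and angle between the z axis of deep_lid and the z axis of deep_box, either way round below 0.05 rad and x of deep_flange in the frame of deep_box below -0.06 m and x of deep_tray in the frame of deep_lid between 0.012 and 0.022 m and y of deep_tray in the frame of deep_lid between -0.005 and 0.005 m and z of deep_tray in the frame of deep_lid between 0.006 and 0.012 m and angle between the z axis of deep_tray and the z axis of deep_lid, either way round below 0.05 rad and linear speed of each of forceps, deep_lid, deep_tray below 0.02 m/s); the robot touches nothing.
It fails at once if something of the shallow box's stack is moved by more than 15 mm (distance of any of low_box, low_lid, low_tray from where it was at the start of the episode above 0.015 m).
It fails at once if the deep box is moved by more than 15 mm in its bay (distance of deep_box from where it was at the start of the episode above 0.015 m).
It fails at once if a bystander (marker pen, jar, bottle or dropper) is moved by more than 30 mm or knocked over (distance of any of marker_pen, ointment_jar, pill_bottle, dropper, collar_bottle from where it was at the start of the episode above 0.03 m or angle between any of ointment_jar, pill_bottle, dropper, collar_bottle's own z axis and vertical above 0.6 rad).
It also fails if it takes over 72 s, if anything falls off the work surface, if the arm or the gripper's body presses on something with over 40 N, if the wrist force passes 120 N, or if a joint passes its speed limit or range.

### The arm

A 7-joint arm with a two-finger parallel gripper is mounted at the origin on a cart in front of the work surface, level with it; the furniture and walls round the work are solid. World frame = base frame: x ahead of the robot, y to its left, z up, the work surface at z = 0. Lengths are in mm, angles in rad, forces in N, time in s.
With the tool pointing down it reaches from about 400 to 850 mm from the base axis. Payload 10.4 kg.
Tool frame: the origin (TCP) lies at the very end of the fingers, on their centre line; the grasp point (between the pads) lies 19 mm behind it (robot.grip_point_offset is the distance from the TCP to the grasp point, in mm); z points along the fingers, y is the direction in which the jaws open and shut (so a half turn about z gives the same grasp; the last joint's range is limited). The gripper opens to 87 mm and grips with 3 to 60 N. Pads are 19 mm wide; open, the fingers measure 117 mm over their backs; the gripper's body (75 mm by 190 mm) begins 51 mm behind the grasp point.
Start: joints at [-1.183, 0.332, -0.065, 1.46, 0.022, 1.35, -0.088], TCP at [249.579, 573.029, 222.576] pointing down, gripper open.
Joint ranges: [-2.6, 2.6], [-0.5, 2.12], [-1.47, 1.34], [0.16, 2.42], [-1.27, 4.41], [0.06, 2.06], [-2.6, 2.6]. Speed limits (rad/s): [2.22, 2.22, 2.79, 2.79, 3.14, 3.14, 3.14].

### API

Orientations are given as a unit quaternion [x, y, z, w].
In Python, from bench import robot gives the robot as it stands.
- The arm moves only by the tool play_rows, never from a script. Its argument "series" is a list of rows, each an object of numbers: "x", "y", "z": the shift along the world's x, y, z in cm; "spin": the turn about the world's z in degrees; "jaw": the opening, from 0 (shut) to 1 (fully open). A call has 1 to 12 rows; each row shifts and turns the pose as measured when the row begins; what a row does not reach is not made up. A row lasts 1/8 s, in which the tool goes at most 62.5 mm and 10.7 degrees, less where a joint would pass 70% of its speed; a pose out of reach is approached as far as the arm can. A call is refused whole if a number of a shift passes 6.25 or a number of a turn 10.7, either way. A call with a gripper value outside its range is refused whole. The fingers move at their own pace and stop on an object; "grip_force" is the grip in N (left out, the last holds). Time passes only in rows, so rows that do not move let the fingers close. It gives the time, the measured TCP pose, the force and the opening at its end, in the units of the state.
- robot.sense(): the state, without advancing time (a new reading comes with each control period).
- robot.snapshot(name): name is "scene" or "top" or "wrist"; returns (picture, depth): 400x640x3 uint8, blue, green, red; 400x640 float32, mm along the optical axis (not along the pixel's ray), 0 where there is no reading.
- robot.calibration(name): a dict with "fx", "fy", "cx", "cy" (pixels), "k1" (the pictures are not rectified: a ray, as slopes to the right and down, at radius r is drawn at 1 + k1 r^2 times it, then the intrinsics apply), "world_to_cam" (4x4, takes a point from world to camera coordinates); the wrist camera has in their place "hand_eye" (4x4, takes a point from camera to tool coordinates, whose origin is the TCP and whose axes are the flange's). Camera axes: x right, y down, z forward; pixel columns grow to the right and rows downward; lengths in mm; the calibration is good to about 2 mm. A picture is of the moment at which its call begins: read the wrist's pose just before it. calibration takes no time and is no camera call.
- robot.close_job(): hands the job in, once; it reports no verdict.
Trained networks look in the newest picture that a camera, given by its name, has taken for a name from the list of things; names that differ only in an ending like _2 or _b are one class to them, and where a whole thing is asked for, a point or a joint stands for the part that bears it (a point fixed in the world has none). Each returns a list of dicts, best first, with "score" (0 to 1); they miss things now and then, are a little off and sometimes report something else, mostly with a low value. They report only what shows in the picture. A call takes as long as a camera call.
- robot.outline_of(thing, camera): "mask" (400x640 bool, what is visible of it).
- robot.place_of(thing, camera): "location" ([x, y, z] in mm, in the coordinates of the camera as it stood for that picture, good to about 4 mm: a listed point, or the origin of a listed thing).
The state is a dict: "time": time; "qpos": joint angles; "dq": joint speeds; "joint_torque": joint torques, N m; "tcp_pos": TCP position; "ee_rot": TCP orientation; "contact_force": force on the tool from outside, world axes, zero at the start; "torque": the same for the moment, N m; "opening": finger opening in mm.
Only numpy, scipy, OpenCV 4.12 (cv2) and the standard library are available. Lean on these libraries where they do the work, as an engineer would, in place of code of your own. Each camera call takes 0.05 s, during which the arm holds its last target.

## Working session

There is one attempt and no reset: what is moved stays moved. The work goes in short steps, Python scripts to look and compute and a tool call to move; the robot and the scene stay as the last step left them, time stands still between calls to the robot, and variables do not carry over. Pictures are saved under pics/ and viewed, and the job is handed in when it is done.

Besides the shell and the picture viewer there is one more tool, called after "Emit:" as name(argument=value, ...) on one line, values as JSON. play_rows: Moves the arm, as the interface text tells. Its arguments: {"type":"object","properties":{"series":{"type":"array","items":{"type":"object","properties":{"x":{"type":"number"},"y":{"type":"number"},"z":{"type":"number"},"spin":{"type":"number"},"jaw":{"type":"number"}}}},"grip_force":{"type":"number"}},"required":["series"]}

```bash
ls; mkdir -p pics
cat > h.py <<'E'
import numpy as np, cv2
from bench import robot
from scipy.spatial.transform import Rotation as R
def T_cam2world(name, st=None):
    c=robot.calibration(name)
    if 'world_to_cam' in c: return np.linalg.inv(np.array(c['world_to_cam']))
    st=st or robot.sense()
    T=np.eye(4);T[:3,:3]=R.from_quat(st['ee_rot']).as_matrix();T[:3,3]=st['tcp_pos']
    return T@np.array(c['hand_eye'])
def rays(name,u,v):
    c=robot.calibration(name)
    K=np.array([[c['fx'],0,c['cx']],[0,c['fy'],c['cy']],[0,0,1]])
    p=np.stack([np.ravel(u),np.ravel(v)],1).astype(np.float64).reshape(-1,1,2)
    return cv2.undistortPoints(p,K,np.array([c['k1'],0,0,0,0]))[:,0,:]
def unproj(name,u,v,d,T):
    r=rays(name,u,v); d=np.ravel(d)
    P=np.c_[r*d[:,None],d,np.ones(len(d))]
    return (P@T.T)[:,:3]
def proj(name,P,T):
    c=robot.calibration(name)
    Q=np.c_[P,np.ones(len(P))]@np.linalg.inv(T).T
    a=Q[:,:2]/Q[:,2:3]; r2=(a**2).sum(1,keepdims=True); a=a*(1+c['k1']*r2)
    return a*[c['fx'],c['fy']]+[c['cx'],c['cy']]
def place(thing,name,T,n=2):
    for o in robot.place_of(thing,name)[:n]:
        p=T@np.r_[o['location'],1]; print(thing,name,round(o['score'],2),p[:3].round(1))
E
python3 - <<'E'
from h import *
s=robot.sense(); print({k:np.round(v,3).tolist() for k,v in s.items()})
for n in ['scene','top','wrist']:
    T=T_cam2world(n); im,d=robot.snapshot(n); cv2.imwrite(f'pics/{n}0.png',im); np.savez(f'{n}0.npz',im=im,d=d,T=T)
    print(n,T.round(2).tolist(),robot.calibration(n)['fx'])
for n in ['scene','top']:
    T=T_cam2world(n)
    for t in ['trolley_top','tray_stand','deep_box','deep_lid','deep_flange','deep_tray','low_box','low_tray','forceps']:
        place(t,n,T)
print(robot.sense()['time'])
E
```

```text
pics
{'time': 0.0, 'qpos': [-1.183, 0.333, -0.065, 1.461, 0.022, 1.35, -0.088], 'dq': [0.001, -0.001, 0.002, -0.0, 0.001, -0.0, 0.002], 'joint_torque': [-0.0, -62.324, 0.024, -38.99, -0.061, 0.04, 0.0], 'tcp_pos': [249.445, 572.626, 221.763], 'ee_rot': [0.204, 0.979, -0.001, -0.0], 'contact_force': [0.162, 0.201, 0.648], 'torque': [-0.004, -0.017, -0.033], 'opening': 87.615}
scene [[0.82, -0.36, 0.45, 143.15], [-0.58, -0.51, 0.64, -418.6], [-0.0, -0.78, -0.63, 633.86], [0.0, 0.0, 0.0, 1.0]] 450.80297066984724
top [[-0.02, -0.99, 0.17, 336.49], [-1.0, 0.02, -0.0, 136.58], [0.0, -0.17, -0.99, 1256.44], [0.0, 0.0, 0.0, 1.0]] 503.0917617079849
wrist [[0.4, 0.88, 0.26, 178.11], [0.92, -0.38, -0.11, 604.4], [-0.0, 0.28, -0.96, 385.62], [0.0, 0.0, 0.0, 1.0]] 357.0386137881263
trolley_top scene 0.6 [548.9 111.7  -2.3]
tray_stand scene 0.94 [558.2 -32.1  -2. ]
deep_box scene 0.97 [598.4 -19.3  53.4]
deep_lid scene 0.92 [595.5  -0.7  94.4]
deep_lid scene 0.69 [614.1 343.3  -2. ]
deep_flange scene 0.93 [576.6  69.5  76.7]
deep_flange scene 0.49 [668.  168.6   1.5]
deep_tray scene 0.74 [601.3 -11.8 110.4]
low_box scene 0.61 [515.1 -44.8  53.6]
low_tray scene 0.63 [521.2 -45.2  90.8]
forceps scene 0.62 [479.9 286.3   1. ]
tray_stand top 0.61 [559.7 -31.7  -2.1]
deep_box top 0.57 [602.7 -20.3  52.9]
deep_lid top 0.56 [596.1   3.4  91.1]
deep_lid top 0.45 [600.9 -16.5  53.3]
deep_flange top 0.64 [578.8  70.1  82.2]
deep_tray top 0.6 [601.1  -6.5 110.4]
low_tray top 0.92 [514.1 -41.3  91.1]
low_tray top 0.29 [551.2 105.   -0.9]
forceps top 0.55 [482.4 289.9   4. ]
1.05
```

View pics/scene0.png

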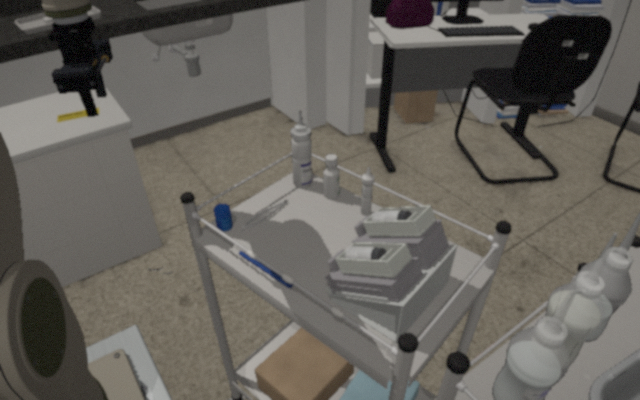

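View pics/top0.png

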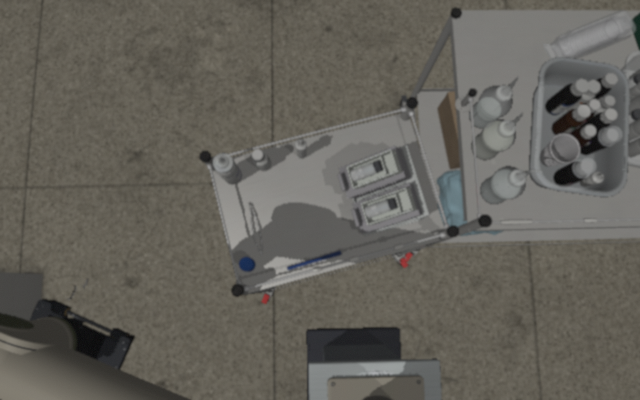

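View pics/wrist0.png

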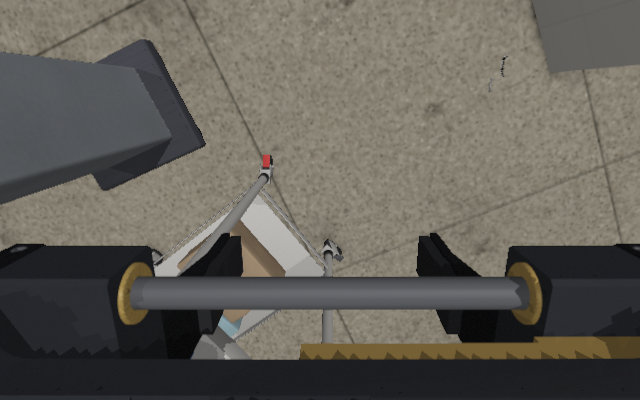

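Run:
```python
from h import *
for n in ['scene','top']:
    z=np.load(f'{n}0.npz'); im,d,T=z['im'],z['d'],z['T']
    v,u=np.mgrid[0:400,0:640]; P=unproj(n,u,v,d,T).reshape(400,640,3); P[d==0]=np.nan
    np.save(f'{n}0P.npy',P)
    # tabletop level
    m=(np.abs(P[...,2])<15)&(np.abs(P[...,0]-560)<250)&(np.abs(P[...,1]-110)<300)
    A=np.c_[P[m][:,:2],np.ones(m.sum())]; 
    print(n,m.sum(),np.median(P[m][:,2]),np.linalg.lstsq(A,P[m][:,2],rcond=None)[0], P[m][:,2].std())
    for t in ['marker_pen','ointment_jar','pill_bottle','dropper','collar_bottle']:
        place(t,n,T,1)
    o=robot.outline_of('deep_tray',n)
    for t in ['forceps','deep_tray','low_tray','deep_lid','tray_stand']:
        for o in robot.outline_of(t,n)[:1]:
            mm=o['mask']; q=P[mm&(d>0)]
            print(t,round(o['score'],2),mm.sum(),np.nanmedian(q,0).round(1),np.nanpercentile(q,[3,97],axis=0).round(0).tolist())
            np.save(f'{n}_{t}.npy',mm)
im=np.load('top0.npz')['im'][80:310,190:480]; cv2.imwrite('pics/topc.png',cv2.resize(im,None,fx=2.6,fy=2.6,interpolation=2))
im=np.load('scene0.npz')['im'][100:350,180:520]; cv2.imwrite('pics/scenec.png',cv2.resize(im,None,fx=2.3,fy=2.3,interpolation=2))
```

```text
scene 21971 -0.2850418423670362 [-0.00025425  0.00044885  0.00178379] 3.3227536192498515
marker_pen scene 0.59 [395.8 143.6   1.2]
ointment_jar scene 0.88 [391.9 306.9  -1.8]
pill_bottle scene 0.97 [649.9 266.4   2.5]
dropper scene 0.71 [668.9 169.5   2. ]
collar_bottle scene 0.68 [613.5 342.6  -0.9]
forceps 0.85 355 [477.8 287.2   4. ] [[419.0, 269.0, -2.0], [537.0, 308.0, 9.0]]
deep_tray 0.9 1827 [583.2 -11.6 137.8] [[560.0, -55.0, 96.0], [629.0, 48.0, 164.0]]
low_tray 0.58 2049 [501.6 -44.  122.1] [[476.0, -87.0, 83.0], [543.0, 16.0, 148.0]]
deep_lid 0.79 750 [570.   -3.9 102.5] [[548.0, -65.0, 63.0], [639.0, 74.0, 140.0]]
tray_stand 0.83 4001 [515.4 -93.7  30.1] [[464.0, -127.0, 2.0], [648.0, -3.0, 97.0]]
top 20719 -0.041185699021298205 [-0.00090742  0.00107537  0.40369307] 2.893294130157152
marker_pen top 0.73 [394.6 143.3   0.6]
ointment_jar top 0.58 [391.5 302.7  -0.6]
pill_bottle top 0.62 [648.4 263.8  -2. ]
dropper top 0.63 [667.4 169.7  -3.4]
collar_bottle top 0.96 [6.166e+02 3.435e+02 1.000e-01]
forceps 0.51 11 [422.9 275.3   7.8] [[418.0, 273.0, 4.0], [474.0, 281.0, 11.0]]
deep_tray 0.79 1371 [596.2  -1.1 131.5] [[565.0, -51.0, 92.0], [631.0, 52.0, 165.0]]
low_tray 0.84 1333 [512.7 -32.7 114.1] [[481.0, -83.0, 75.0], [546.0, 20.0, 147.0]]
deep_lid 0.76 658 [573.5  44.9  84.7] [[550.0, -61.0, 63.0], [641.0, 76.0, 137.0]]
tray_stand 0.62 760 [554.4 -88.7  90.1] [[464.0, -125.0, 3.0], [651.0, 23.0, 99.0]]
```

View pics/topc.png

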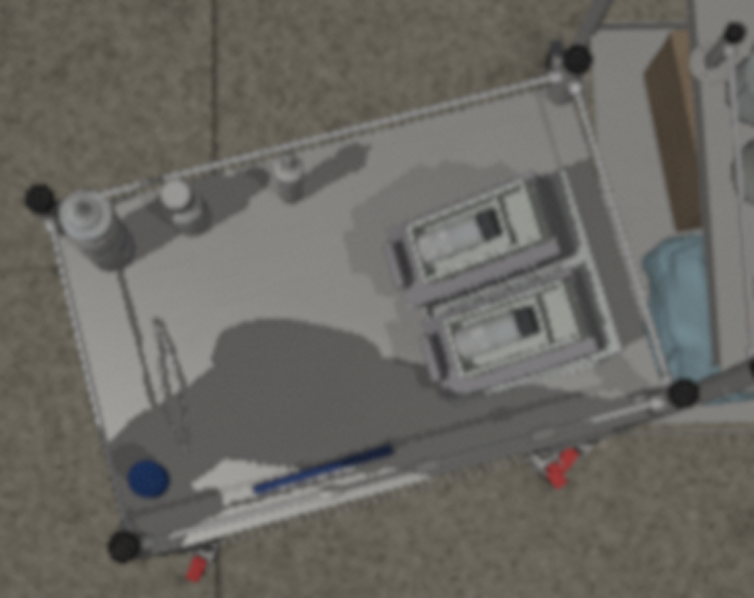

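View pics/scenec.png

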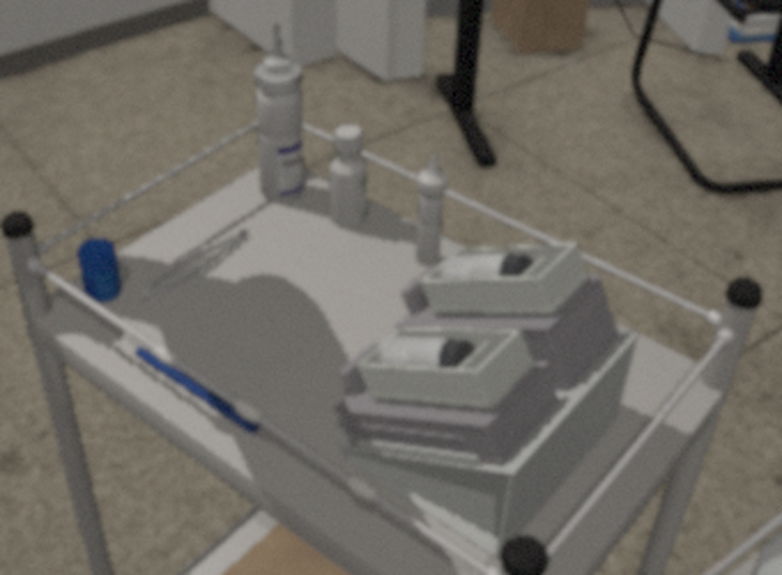

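Emit:
play_rows(series=[{"x":3,"y":-5,"z":0.6,"spin":-10.3},{"x":3,"y":-5,"z":0.6,"spin":-10.3},{"x":3,"y":-5,"z":0.6,"spin":-10.3},{"x":3,"y":-5,"z":0.6,"spin":-10.3},{"x":3,"y":-5,"z":0.6,"spin":-10.3},{"x":3,"y":-5,"z":0.6},{"x":3,"y":-5,"z":0.6},{"x":3,"y":-5,"z":0.6},{"x":3,"y":-5,"z":0.6},{"x":3,"y":-5},{"x":3,"y":-5},{"x":3,"y":-5}])

```text
schema error: expected keys x, y, z, spin, jaw
```

Emit:
play_rows(series=[{"x":3,"y":-5,"z":0.6,"spin":-10.3,"jaw":1},{"x":3,"y":-5,"z":0.6,"spin":-10.3,"jaw":1},{"x":3,"y":-5,"z":0.6,"spin":-10.3,"jaw":1},{"x":3,"y":-5,"z":0.6,"spin":-10.3,"jaw":1},{"x":3,"y":-5,"z":0.6,"spin":-10.3,"jaw":1},{"x":3,"y":-5,"z":0.6,"spin":0,"jaw":1},{"x":3,"y":-5,"z":0.6,"spin":0,"jaw":1},{"x":3,"y":-5,"z":0.6,"spin":0,"jaw":1},{"x":3,"y":-5,"z":0.6,"spin":0,"jaw":1},{"x":3,"y":-5,"z":0,"spin":0,"jaw":1},{"x":3,"y":-5,"z":0,"spin":0,"jaw":1},{"x":3,"y":-5,"z":0,"spin":0,"jaw":1}])

```text
time: 3.65
tcp_pos: [614.7, -42.9, 280.2]
ee_rot: [0.617, 0.787, 0.004, -0.0]
contact_force: [1.1, 0.3, 1.4]
opening: 86.9
```

Run:
```python
from h import *
s=robot.sense(); n='wrist'
T=T_cam2world(n,s); im,d=robot.snapshot(n); cv2.imwrite('pics/wrist1.png',im); np.savez('wrist1.npz',im=im,d=d,T=T)
print(s['tcp_pos'],T.round(2).tolist())
for t in ['deep_box','deep_lid','deep_flange','deep_lid_heel','deep_tray','low_tray','low_lid','deep_rim_end']: place(t,n,T,2)
print(robot.sense()['time'])
```

```text
[614.73260987 -42.92460098 280.22662635] [[0.97, 0.23, 0.07, 594.62], [0.24, -0.93, -0.27, 31.41], [0.01, 0.28, -0.96, 444.44], [0.0, 0.0, 0.0, 1.0]]
deep_flange wrist 0.93 [572.8  69.4  81. ]
deep_lid_heel wrist 0.93 [610.4 -64.7 134.3]
deep_lid_heel wrist 0.15 [575.9  67.8  79.2]
deep_tray wrist 0.78 [596.9 -11.  110.8]
low_tray wrist 0.7 [513.9 -46.5  93.9]
low_lid wrist 0.7 [577.2  71.   77.6]
low_lid wrist 0.49 [514.7 -44.9  96. ]
deep_rim_end wrist 0.71 [608.  -65.7 137.3]
4.1
```

View pics/wrist1.png

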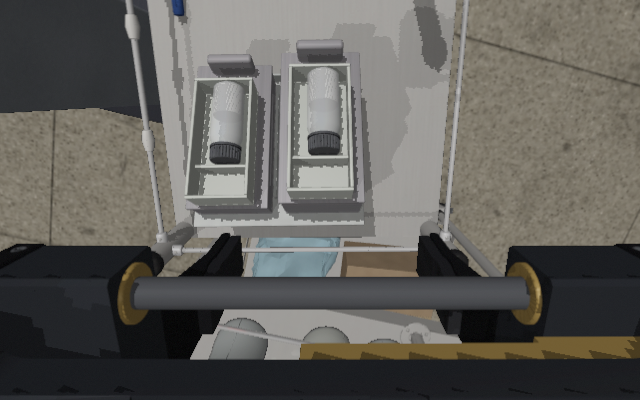

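Run:
```python
from h import *
im=np.load('wrist1.npz')['im'][30:240,170:380]; cv2.imwrite('pics/w1c.png',cv2.resize(im,None,fx=2.85,fy=2.85,interpolation=2))
# stand x dir from depth: trolley normal etc.
d=np.load('wrist1.npz')['d'];T=np.load('wrist1.npz')['T']
for (u,v) in [(320,47),(290,64),(350,64),(354,186),(320,130),(230,62),(360,140),(320,205),(150,300),(400,150),(400,60)]:
    print(u,v,unproj('wrist',[u],[v],[d[v,u]],T).round(1))
```

```text
320 47 [[578.   70.3  87.8]]
290 64 [[556.7  48.  111.3]]
350 64 [[609.4  64.   72.2]]
354 186 [[636.6 -40.3 134.1]]
320 130 [[595.5   1.7 143. ]]
230 62 [[494.6  37.8  71.3]]
360 140 [[633.8  -1.6 111.3]]
320 205 [[611.6 -67.9 124.4]]
150 300 [[564.7 -24.5 369.5]]
400 150 [[698.4 -12.5   1.4]]
400 60 [[667.8  88.4   1.2]]
```

View pics/w1c.png

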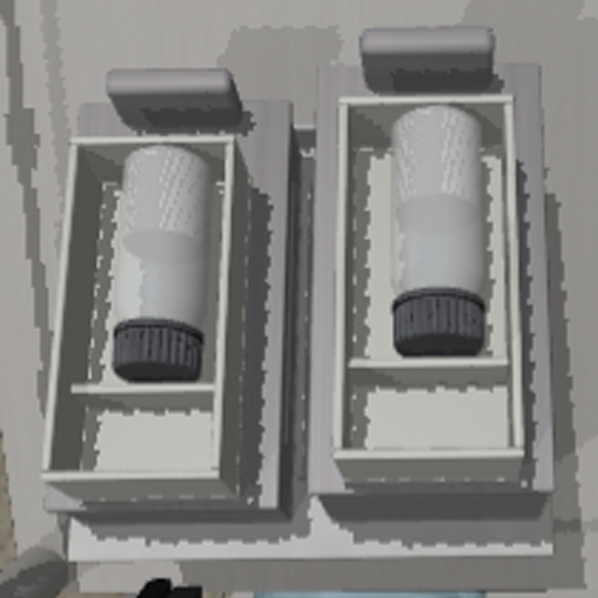

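```bash
cat >> h.py <<'E'
def boxT(p):  # X,Y,Z of box origin, yaw, slope (deg)
    T=np.eye(4); T[:3,:3]=(R.from_euler('z',p[3],degrees=True)*R.from_euler('y',-p[4],degrees=True)).as_matrix(); T[:3,3]=p[:3]; return T
def inbox(p,pts): return np.atleast_2d(pts)@boxT(p)[:3,:3].T+p[:3]
E
python3 - <<'E'
from h import *
from scipy.optimize import least_squares
T=np.load('wrist1.npz')['T'];d=np.load('wrist1.npz')['d']
# box frame: lid z+45, tray at lid (17,0,9) -> box (17,0,54)
M=np.array([[17-58,-27,88],[17-58,27,88],[17+58,-27,88],[17+58,27,88],[-77,-39,54],[-77,39,54],[77,39,54],[77,-39,54]],float)
C=np.array([(341,97),(512,97),(333,455),(523,453),(319,65),(541,66),(553,490),(311,494)],float)/2.85+[170,30]-0.3
for mode in range(2):
    f=lambda p:(proj('wrist',inbox(p,M),T)-C).ravel() if mode==0 else (proj('wrist',inbox(np.r_[p,30],M),T)-C).ravel()
    x0=[590,-10,60,-75,30] if mode==0 else [590,-10,60,-75]
    r=least_squares(f,x0); print(r.x.round(2),np.abs(r.fun).max().round(2),r.fun.reshape(-1,2).round(1).tolist())
p=np.r_[r.x,30]; np.save('box.npy',p)
for k,q in dict(tray=[17,0,54],flange=[-70,0,69],heel=[77,0,50],traytop=[17,0,88],org=[0,0,0]).items(): print(k,inbox(p,q).round(1))
# depth check: model-frame coordinates of depth points
v,u=np.mgrid[30:240,270:365]; P=unproj('wrist',u,v,d[30:240,270:365],T); Q=(P-p[:3])@boxT(p)[:3,:3]
m=(np.abs(np.abs(Q[:,1])-33)<3)&(np.abs(Q[:,0])<65)&(Q[:,2]>40); print('lid plate z med (54)',np.median(Q[m,2]))
m=(np.abs(np.abs(Q[:,1])-26)<1)&(np.abs(Q[:,0]-17)<50)&(Q[:,2]>80); print('tray rim z med (88)',np.median(Q[m,2]),m.sum())
m=(np.abs(Q[:,1])<20)&(Q[:,0]<-60)&(Q[:,2]>60);print('flange',np.percentile(Q[m],[2,50,98],axis=0).round(1).tolist())
E
```

```text
[601.39 -22.59  51.19 -75.73  30.22] 1.12 [[-0.1, 0.3], [0.6, -0.2], [0.2, 0.4], [0.2, 0.5], [0.1, 0.7], [-0.4, -0.3], [0.5, -0.5], [-1.1, -1.1]]
[601.33 -22.42  50.65 -75.74] 1.12 [[-0.0, 0.4], [0.6, -0.1], [0.2, 0.6], [0.1, 0.6], [0.1, 0.5], [-0.4, -0.5], [0.4, -0.5], [-1.0, -1.1]]
tray [[598.3 -10.5 105.9]]
flange [[577.9  69.8  75.4]]
heel [[611.6 -62.8 132.4]]
traytop [[594.1   6.  135.4]]
org [[601.3 -22.4  50.6]]
lid plate z med (54) 58.63086217998987
tray rim z med (88) 92.53162690546367 486
flange [[-71.2, -19.2, 60.8], [-63.5, -0.0, 77.1], [-62.1, 19.1, 82.4]]
```

```bash
cat >> h.py <<'E'
def rel(target):
    s=robot.sense(); t=np.array(s['tcp_pos']); print('t',round(s['time'],2),'tcp',t.round(1),'delta cm',((np.array(target)-t)/10).round(2).ravel(),'jawang',round(np.degrees(np.arctan2(*(R.from_quat(s['ee_rot']).as_matrix()[[1,0],1]))),2),'open',round(s['opening'],1),'F',np.round(s['contact_force'],1))
E
python3 - <<'E'
from h import *
p=np.array([602,-22.2,53.6,-75.7,30]); np.save('box.npy',p)
t=inbox(p,[9.5,0,65.5]); print(t)
rel(t)
n=boxT(p)[:3,:3]; print(n.round(3).tolist())
E
```

```text
[[595.94290282   1.56293892 115.07466395]]
t 4.1 tcp [613.7 -39.9 280.1] delta cm [ -1.77   4.15 -16.51] jawang 13.92 open 86.6 F [ 0.7  0.5 -0.4]
[[0.214, 0.969, -0.123], [-0.839, 0.247, 0.485], [0.5, 0.0, 0.866]]
```

Emit:
play_rows(series=[{"x":-1,"y":2.1,"z":-4,"spin":0.4,"jaw":0.8},{"x":-0.8,"y":2.1,"z":-4,"spin":0,"jaw":0.8},{"x":0,"y":0,"z":-4,"spin":0,"jaw":0.8},{"x":0,"y":0,"z":-1.5,"spin":0,"jaw":0.8}])

```text
time: 4.6
tcp_pos: [595.1, 7.4, 144.6]
ee_rot: [0.611, 0.792, 0.007, 0.001]
contact_force: [-0.2, -0.0, 1.1]
opening: 69.8
```

Run:
```python
from h import *
p=np.load('box.npy')
rel(inbox(p,[9.5,0,65.5]))
s=robot.sense(); T=T_cam2world('wrist',s); im,d=robot.snapshot('wrist'); cv2.imwrite('pics/wrist2.png',im)
place('deep_tray','wrist',T);place('deep_flange','wrist',T)
```

```text
t 4.6 tcp [595.1   7.4 144.6] delta cm [ 0.09 -0.58 -2.95] jawang 14.66 open 69.8 F [-0.2 -0.   1.1]
deep_flange wrist 0.62 [576.   69.7  78.4]
```

View pics/wrist2.png

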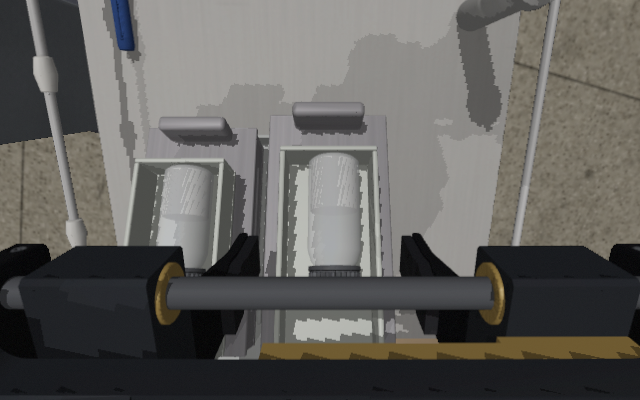

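Emit:
play_rows(series=[{"x":0.1,"y":-0.6,"z":-1.5,"spin":-0.3,"jaw":0.8},{"x":0,"y":0,"z":-1.3,"spin":0,"jaw":0.8},{"x":0,"y":0,"z":0,"spin":0,"jaw":0.5},{"x":0,"y":0,"z":0,"spin":0,"jaw":0.5},{"x":0,"y":0,"z":0,"spin":0,"jaw":0.5}], grip_force=20)

```text
time: 5.38
tcp_pos: [599.4, -0.8, 120.3]
ee_rot: [0.614, 0.789, 0.009, 0.004]
contact_force: [-0.3, 0.3, -2.2]
opening: 54.1
```

Emit:
play_rows(series=[{"x":-0.12,"y":0.5,"z":0.9,"spin":0,"jaw":0.5},{"x":-0.25,"y":1,"z":1.8,"spin":0,"jaw":0.5},{"x":-0.25,"y":1,"z":2,"spin":0,"jaw":0.5},{"x":-1,"y":2,"z":2,"spin":0,"jaw":0.5}])

```text
time: 5.88
tcp_pos: [582.6, 45.6, 191.7]
ee_rot: [0.615, 0.788, 0.009, 0.004]
contact_force: [0.0, 0.5, -2.5]
opening: 54.0
```

Run:
```python
from h import *
rel([472,152,50])
s=robot.sense(); T=T_cam2world('wrist',s); im,d=robot.snapshot('wrist'); cv2.imwrite('pics/wrist3.png',im)
```

```text
t 5.88 tcp [582.6  45.6 191.7] delta cm [-11.06  10.64 -14.17] jawang 14.08 open 54.0 F [ 0.   0.5 -2.5]
```

View pics/wrist3.png

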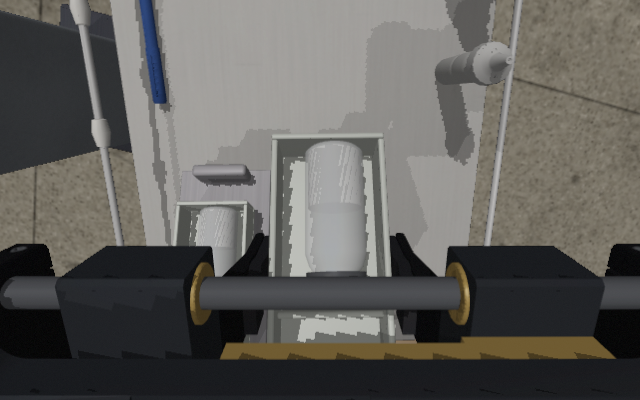

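Emit:
play_rows(series=[{"x":-3.5,"y":3.5,"z":-1,"spin":0,"jaw":0.5},{"x":-3.5,"y":3.5,"z":-2,"spin":0,"jaw":0.5},{"x":-3,"y":3,"z":-4,"spin":0,"jaw":0.5},{"x":-1,"y":0.6,"z":-4,"spin":0,"jaw":0.5},{"x":0,"y":0,"z":-2.5,"spin":0,"jaw":0.5},{"x":0,"y":0,"z":0,"spin":0,"jaw":0.5}])

```text
time: 6.68
tcp_pos: [470.8, 165.5, 66.1]
ee_rot: [0.611, 0.792, 0.018, 0.007]
contact_force: [-0.1, -0.0, -0.9]
opening: 54.1
```

Run:
```python
from h import *
rel([472,152,40])
```

```text
t 6.67 tcp [470.8 165.5  66.1] delta cm [ 0.12 -1.35 -2.61] jawang 14.67 open 54.1 F [-0.1 -0.  -0.9]
```

Emit:
play_rows(series=[{"x":0,"y":-0.5,"z":-1.5,"spin":0,"jaw":0.5},{"x":0,"y":0,"z":-1,"spin":0,"jaw":0.5},{"x":0,"y":0,"z":0,"spin":0,"jaw":0.5}], grip_force=12)

```text
time: 7.05
tcp_pos: [473.0, 160.9, 42.7]
ee_rot: [0.611, 0.791, 0.02, 0.008]
contact_force: [0.2, 0.1, -1.4]
opening: 54.0
```

Run:
```python
from h import *
rel([472,152,12])
im,d=robot.snapshot('scene'); cv2.imwrite('pics/s4.png',cv2.resize(im[150:340,190:500],None,fx=2.5,fy=2.5,interpolation=2))
```

```text
t 7.05 tcp [473.  160.9  42.7] delta cm [-0.1  -0.89 -3.07] jawang 14.63 open 54.0 F [ 0.2  0.1 -1.4]
```

View pics/s4.png

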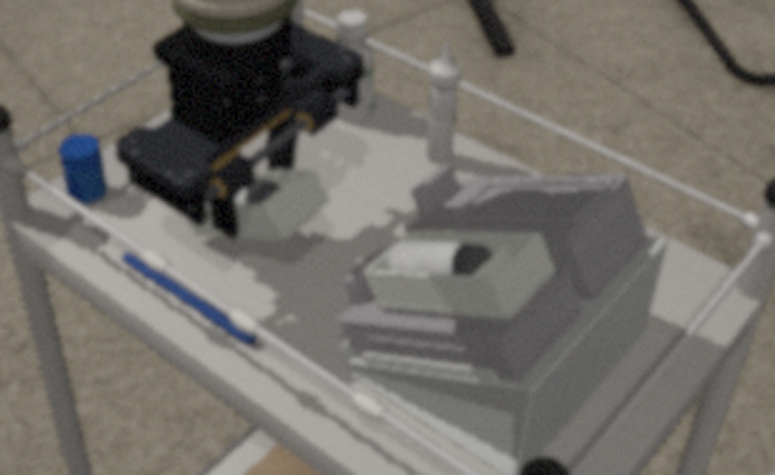

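Emit:
play_rows(series=[{"x":0,"y":0,"z":-1,"spin":0,"jaw":0.5},{"x":0,"y":0,"z":-1,"spin":0,"jaw":0.5},{"x":0,"y":0,"z":-0.7,"spin":0,"jaw":0.5},{"x":0,"y":0,"z":-0.3,"spin":0,"jaw":0.5}], grip_force=6)

```text
time: 7.6
tcp_pos: [474.9, 160.4, 12.3]
ee_rot: [0.612, 0.791, 0.022, 0.009]
contact_force: [1.6, -2.0, 6.9]
opening: 53.8
```

Run:
```python
from h import *
rel([472,152,12])
im,d=robot.snapshot('scene'); cv2.imwrite('pics/s5.png',cv2.resize(im[150:340,190:500],None,fx=2.5,fy=2.5,interpolation=2))
```

```text
t 7.6 tcp [474.9 160.4  12.3] delta cm [-0.29 -0.84 -0.03] jawang 14.56 open 53.8 F [ 1.6 -2.   6.9]
```

View pics/s5.png

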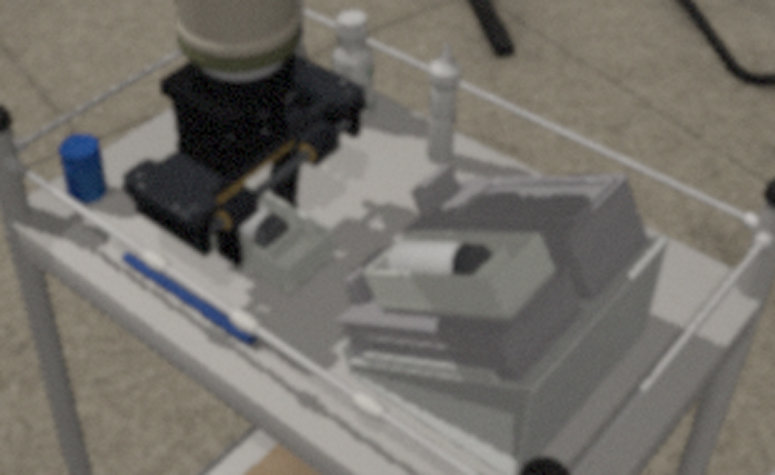

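Emit:
play_rows(series=[{"x":0,"y":0,"z":-0.3,"spin":0,"jaw":0.5},{"x":0,"y":0,"z":-0.2,"spin":0,"jaw":0.7},{"x":0,"y":0,"z":0,"spin":0,"jaw":0.78},{"x":0,"y":0,"z":3,"spin":0,"jaw":0.78},{"x":0,"y":0,"z":5,"spin":0,"jaw":0.78},{"x":1,"y":-1,"z":6,"spin":0,"jaw":0.7}])

```text
time: 8.4
tcp_pos: [481.2, 151.0, 147.0]
ee_rot: [0.61, 0.792, 0.018, 0.007]
contact_force: [1.1, 1.1, -0.2]
opening: 64.0
```

Run:
```python
from h import *
rel([472,152,12])
s=robot.sense(); T=T_cam2world('wrist',s); im,d=robot.snapshot('wrist'); cv2.imwrite('pics/w6.png',im); print(s['ee_rot'].round(3))
place('deep_tray','wrist',T)
```

```text
t 8.4 tcp [481.2 151.  147. ] delta cm [ -0.92   0.1  -13.5 ] jawang 14.74 open 64.0 F [ 1.1  1.1 -0.2]
[0.61  0.792 0.018 0.007]
deep_tray wrist 0.9 [474.  161.4   0.7]
```

View pics/w6.png

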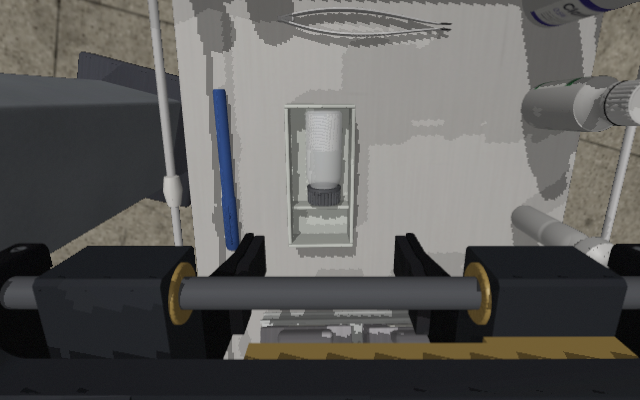

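Run:
```python
from h import *
print(robot.sense()['qpos'].round(2))
p=np.load('box.npy')
print(inbox(p,[[-70,0,69],[-75,0,77],[-65,0,54],[-75,0,54],[-65,0,77],[77,0,50]]).round(1))
```

```text
[-0.77  0.09  0.41  1.92 -0.05  1.1  -0.09]
[[578.5  70.   78.4]
 [576.4  78.   82.8]
 [581.4  58.5  67.9]
 [579.3  66.9  62.9]
 [578.6  69.7  87.8]
 [612.3 -62.6 135.4]]
```

Emit:
play_rows(series=[{"x":0,"y":0,"z":2,"spin":10,"jaw":0.7},{"x":0.5,"y":-0.5,"z":2,"spin":10,"jaw":0.7},{"x":1.4,"y":-1.1,"z":1,"spin":10,"jaw":0.6},{"x":1.4,"y":-1.1,"z":0,"spin":10,"jaw":0.5},{"x":1.4,"y":-1.1,"z":0,"spin":10,"jaw":0.4},{"x":1.4,"y":-1.1,"z":0,"spin":10,"jaw":0.3},{"x":1.4,"y":-1.1,"z":0,"spin":10,"jaw":0.28},{"x":1.4,"y":-1.1,"z":0,"spin":10,"jaw":0.28},{"x":0.8,"y":-0.8,"z":0,"spin":9.5,"jaw":0.28}])

```text
time: 9.62
tcp_pos: [583.8, 72.3, 203.1]
ee_rot: [-0.15, 0.988, 0.024, -0.012]
contact_force: [0.3, -0.6, 0.8]
opening: 24.6
```

Run:
```python
from h import *
rel([577.7,73,78.5])
s=robot.sense(); T=T_cam2world('wrist',s); im,d=robot.snapshot('wrist'); cv2.imwrite('pics/w7.png',im); print(s['ee_rot'].round(3)); np.savez('w7.npz',im=im,d=d,T=T)
place('deep_flange','wrist',T); place('deep_lid','wrist',T); place('deep_lid_heel','wrist',T)
```

```text
t 9.62 tcp [583.8  72.3 203.1] delta cm [ -0.61   0.07 -12.46] jawang 107.19 open 24.6 F [ 0.3 -0.6  0.8]
[-0.15   0.988  0.024 -0.012]
deep_flange wrist 0.72 [576.1  70.2  80.3]
deep_lid wrist 0.82 [595.4   5.3  90.3]
deep_lid_heel wrist 0.63 [612.2 -62.4 135. ]
deep_lid_heel wrist 0.58 [478.7 286.2  -1.5]
```

View pics/w7.png

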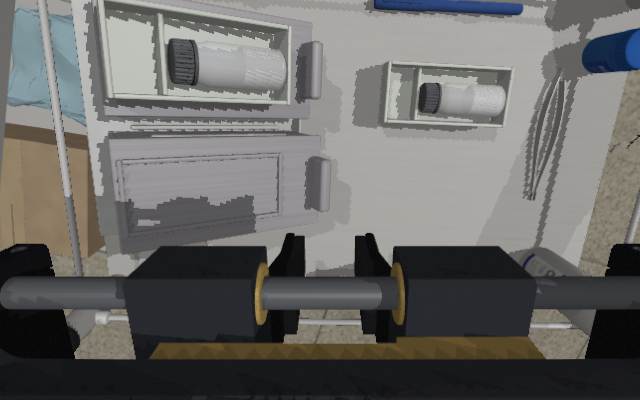

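Run:
```python
from h import *
z=np.load('w7.npz');im,T,d=z['im'],z['T'],z['d']
cv2.imwrite('pics/w7c.png',cv2.resize(im[110:260,95:345],None,fx=3,fy=3,interpolation=2))
p=np.load('box.npy')
M=np.array([[-77,-39,54],[-77,39,54],[77,39,54],[77,-39,54],[-75,-22,77],[-65,-22,77],[-75,22,77],[-65,22,77]],float)
print(((proj('wrist',inbox(p,M),T)-[95,110])*3).round(0).tolist())
v,u=np.mgrid[110:250,95:345]; P=unproj('wrist',u,v,d[110:250,95:345],T); Q=(P-p[:3])@boxT(p)[:3,:3]
m=(np.abs(np.abs(Q[:,1])-33)<2.5)&(np.abs(Q[:,0])<65)&(Q[:,2]>40); print('lid plate z med (54)',np.median(Q[m,2]),m.sum())
m=(np.abs(Q[:,1])<15)&(np.abs(Q[:,0]-17)<45)&(Q[:,2]>40); print('inside bead z (54)',np.median(Q[m,2]),m.sum(), np.polyfit(Q[m,0],Q[m,2],1))
m=(P[:,2]<15)&(P[:,2]>-15); print('table',np.median(P[m,2]))
m=(np.abs(Q[:,1])<20)&(Q[:,0]<-55)&(Q[:,2]>60);print('flange',np.percentile(Q[m],[3,50,97],axis=0).round(1).tolist())
```

```text
[[675.0, 77.0], [663.0, 338.0], [78.0, 433.0], [39.0, 85.0], [710.0, 150.0], [678.0, 152.0], [702.0, 306.0], [671.0, 311.0]]
lid plate z med (54) 56.166176889321896 2272
inside bead z (54) 56.240140970628865 5341 [-0.11022423 65.81551731]
table 1.613153272381254
flange [[-73.0, -18.8, 60.9], [-65.3, -0.7, 76.5], [-64.1, 18.5, 79.8]]
```

View pics/w7c.png

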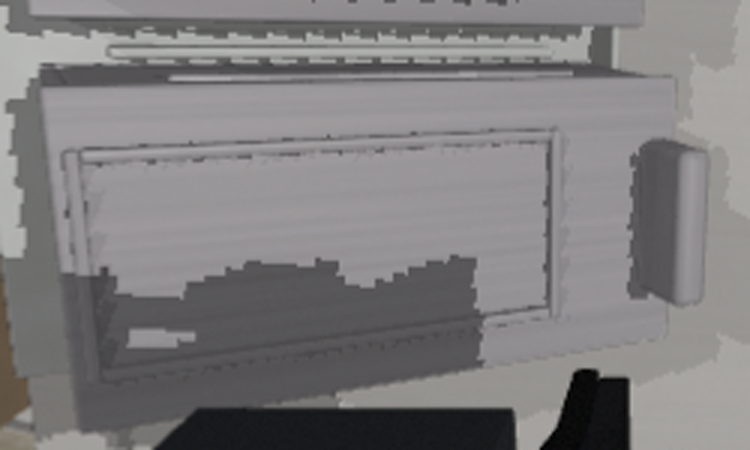

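Emit:
play_rows(series=[{"x":-0.3,"y":0,"z":-4,"spin":-2.9,"jaw":0.28},{"x":-0.3,"y":0,"z":-4,"spin":0,"jaw":0.28},{"x":0,"y":0,"z":-1,"spin":0,"jaw":0.28},{"x":0,"y":0,"z":0,"spin":0,"jaw":0.28}])

```text
time: 10.32
tcp_pos: [576.3, 76.0, 113.1]
ee_rot: [-0.114, 0.993, 0.026, -0.01]
contact_force: [-0.4, 1.0, 0.9]
opening: 24.3
```

Run:
```python
from h import *
rel([577.7,73,78.5])
s=robot.sense(); print(s['ee_rot'].round(3),R.from_quat(s['ee_rot']).as_matrix()[:,2].round(3))
```

```text
t 10.32 tcp [576.3  76.  113.1] delta cm [ 0.14 -0.3  -3.46] jawang 103.05 open 24.3 F [-0.4  1.   0.9]
[-0.114  0.993  0.026 -0.01 ] [-0.026  0.048 -0.998]
```

Emit:
play_rows(series=[{"x":0.1,"y":-0.3,"z":-1.5,"spin":1,"jaw":0.28},{"x":0,"y":0,"z":-1.4,"spin":0,"jaw":0.28},{"x":0,"y":0,"z":-0.3,"spin":0,"jaw":0.28}])

```text
time: 10.7
tcp_pos: [579.0, 73.3, 81.9]
ee_rot: [-0.123, 0.992, 0.026, -0.008]
contact_force: [-0.4, 0.4, 0.1]
opening: 24.5
```

Run:
```python
from h import *
rel([577.7,73,78.5])
s=robot.sense(); print(s['ee_rot'].round(3),R.from_quat(s['ee_rot']).as_matrix()[:,2].round(3))
im,d=robot.snapshot('wrist'); cv2.imwrite('pics/w8.png',im)
```

```text
t 10.7 tcp [579.   73.3  81.9] delta cm [-0.13 -0.03 -0.34] jawang 104.08 open 24.5 F [-0.4  0.4  0.1]
[-0.123  0.992  0.026 -0.008] [-0.023  0.049 -0.999]
```

View pics/w8.png

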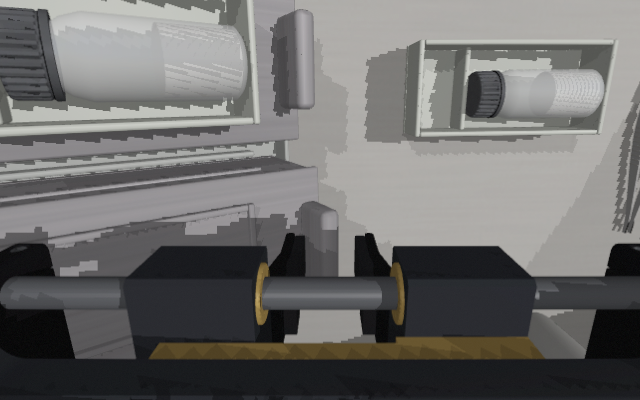

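Emit:
play_rows(series=[{"x":-0.1,"y":0,"z":-0.5,"spin":0,"jaw":0.28},{"x":0,"y":0,"z":0,"spin":0,"jaw":0.2},{"x":0,"y":0,"z":0,"spin":0,"jaw":0.1},{"x":0,"y":0,"z":0,"spin":0,"jaw":0}], grip_force=20)

```text
time: 11.25
tcp_pos: [578.5, 73.2, 77.4]
ee_rot: [-0.123, 0.992, 0.026, -0.008]
contact_force: [-0.9, 1.1, -0.6]
opening: 13.3
```

Run:
```python
from h import *
rel([577.7,73,78.5])
s=robot.sense(); print(R.from_quat(s['ee_rot']).as_matrix()[:,2].round(3))
T=T_cam2world('wrist',s)
im,d=robot.snapshot('wrist'); cv2.imwrite('pics/w9.png',im);place('deep_lid','wrist',T);place('deep_flange','wrist',T)
```

```text
t 11.25 tcp [578.5  73.2  77.4] delta cm [-0.08 -0.02  0.11] jawang 104.07 open 13.3 F [-0.9  1.1 -0.6]
[-0.022  0.049 -0.999]
deep_lid wrist 0.81 [595.1   2.3  92.2]
deep_flange wrist 0.97 [578.1  75.4  77.8]
deep_flange wrist 0.29 [474.6 161.7  -0.6]
```

View pics/w9.png

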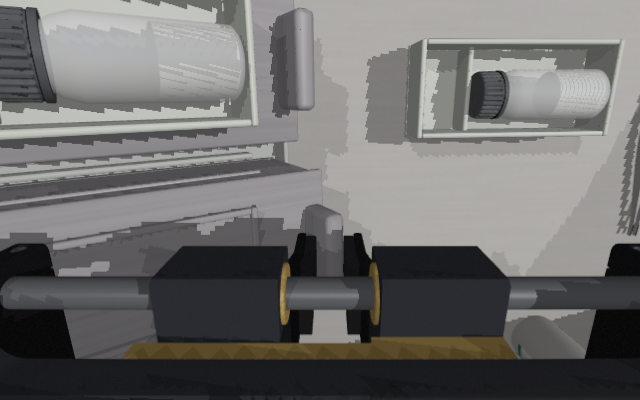

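Emit:
play_rows(series=[{"x":-0.1,"y":0.4,"z":1.2,"spin":0,"jaw":0},{"x":-0.1,"y":0.4,"z":1.2,"spin":0,"jaw":0},{"x":0,"y":0,"z":0,"spin":0,"jaw":0}], grip_force=30)

```text
time: 11.78
tcp_pos: [576.7, 82.2, 103.8]
ee_rot: [-0.123, 0.992, 0.026, -0.007]
contact_force: [-0.3, 1.0, 0.3]
opening: 10.9
```

Run:
```python
from h import *
rel([577.7,73,78.5])
s=robot.sense(); print(R.from_quat(s['ee_rot']).as_matrix()[:,2].round(3))
T=T_cam2world('wrist',s)
im,d=robot.snapshot('wrist'); cv2.imwrite('pics/w10.png',im);place('deep_lid','wrist',T);place('deep_lid_heel','wrist',T);place('deep_flange','wrist',T)
im,d=robot.snapshot('scene'); cv2.imwrite('pics/s10.png',cv2.resize(im[130:320,270:500],None,fx=3,fy=3,interpolation=2))
```

```text
t 11.78 tcp [576.7  82.2 103.8] delta cm [ 0.1  -0.92 -2.53] jawang 104.09 open 10.9 F [-0.3  1.   0.3]
[-0.021  0.05  -0.999]
deep_lid wrist 0.97 [594.9  13.6 104.1]
deep_flange wrist 0.88 [573.9  80.6 102. ]
```

View pics/w10.png

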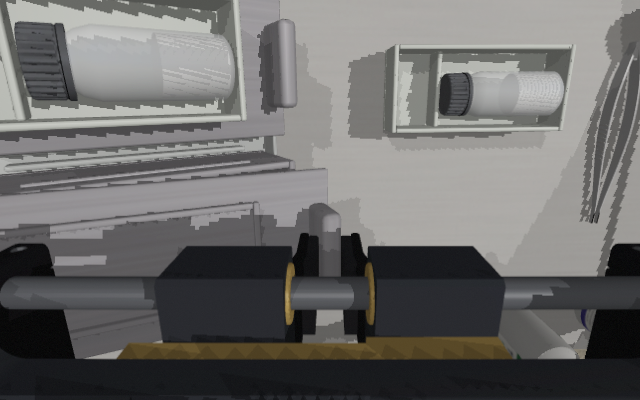

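View pics/s10.png

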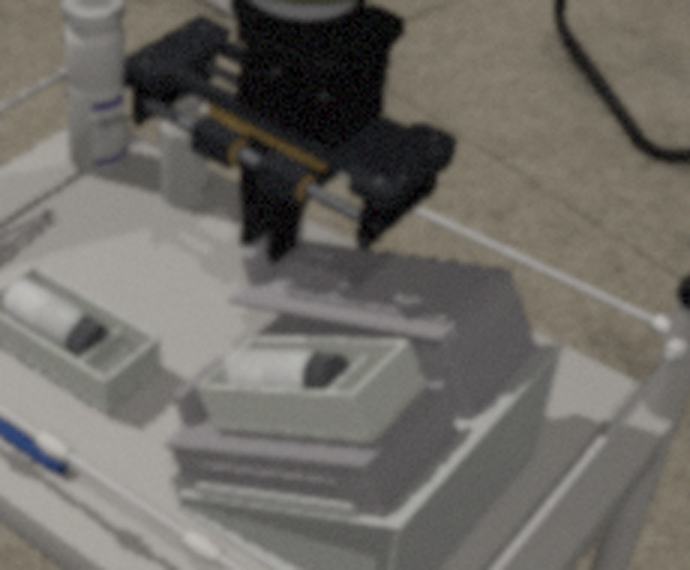

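Emit:
play_rows(series=[{"x":-0.1,"y":0.2,"z":1.3,"spin":0,"jaw":0},{"x":0,"y":0.1,"z":1.3,"spin":0,"jaw":0},{"x":0,"y":0,"z":1.3,"spin":0,"jaw":0},{"x":0,"y":-0.1,"z":1.2,"spin":0,"jaw":0},{"x":0,"y":0,"z":0,"spin":0,"jaw":0}], grip_force=45)

```text
time: 12.65
tcp_pos: [575.1, 82.8, 157.1]
ee_rot: [-0.122, 0.992, 0.025, -0.008]
contact_force: [0.5, -0.2, -1.0]
opening: 9.6
```

Run:
```python
from h import *
rel([577.7,73,78.5])
s=robot.sense(); print(R.from_quat(s['ee_rot']).as_matrix()[:,2].round(3))
T=T_cam2world('wrist',s)
im,d=robot.snapshot('wrist'); cv2.imwrite('pics/w11.png',im);place('deep_lid','wrist',T);place('deep_lid_heel','wrist',T);place('deep_flange','wrist',T)
im,d=robot.snapshot('scene'); cv2.imwrite('pics/s11.png',cv2.resize(im[130:320,270:500],None,fx=3,fy=3,interpolation=2))
```

```text
t 12.65 tcp [575.1  82.8 157.1] delta cm [ 0.26 -0.98 -7.86] jawang 103.98 open 9.6 F [ 0.5 -0.2 -1. ]
[-0.022  0.048 -0.999]
deep_lid wrist 0.9 [592.   12.6 150. ]
deep_lid wrist 0.21 [385.6 303.8  -2.4]
```

View pics/w11.png

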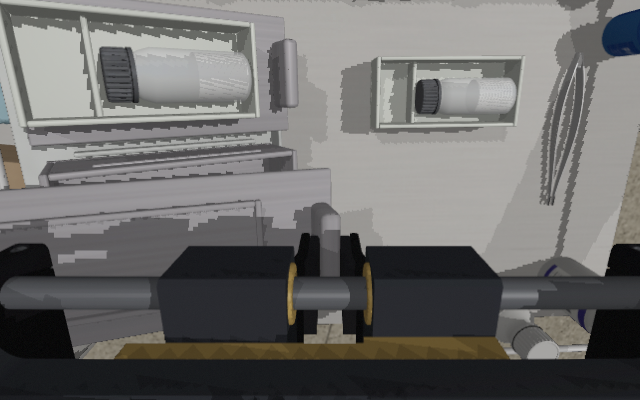

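View pics/s11.png

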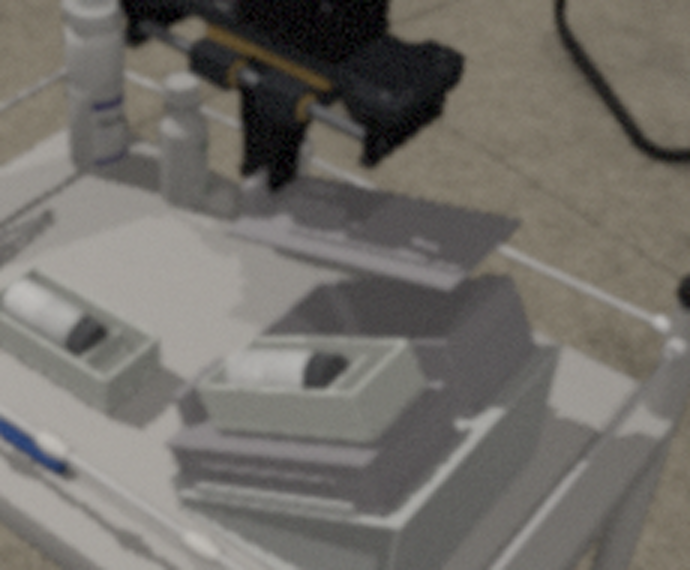

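Emit:
play_rows(series=[{"x":-0.3,"y":1.5,"z":1,"spin":0,"jaw":0},{"x":-0.4,"y":3,"z":0,"spin":0,"jaw":0},{"x":-0.4,"y":3,"z":0,"spin":0,"jaw":0},{"x":-0.4,"y":3,"z":-1,"spin":0,"jaw":0},{"x":-0.4,"y":3,"z":-2.5,"spin":0,"jaw":0},{"x":-0.4,"y":2,"z":-3,"spin":0,"jaw":0},{"x":0,"y":0,"z":-3,"spin":0,"jaw":0},{"x":0,"y":0,"z":0,"spin":0,"jaw":0}])

```text
time: 13.9
tcp_pos: [546.9, 252.7, 71.7]
ee_rot: [-0.125, 0.992, 0.027, -0.009]
contact_force: [-0.5, -0.5, -0.4]
opening: 9.3
```

Run:
```python
from h import *
rel([549,246,21])
s=robot.sense(); print(R.from_quat(s['ee_rot']).as_matrix()[:,2].round(3))
T=T_cam2world('wrist',s)
im,d=robot.snapshot('wrist'); cv2.imwrite('pics/w12.png',im);place('deep_lid','wrist',T)
im,d=robot.snapshot('scene'); cv2.imwrite('pics/s12.png',cv2.resize(im[130:320,230:500],None,fx=2.8,fy=2.8,interpolation=2))
```

```text
t 13.9 tcp [546.9 252.7  71.7] delta cm [ 0.21 -0.67 -5.07] jawang 104.32 open 9.3 F [-0.5 -0.5 -0.4]
[-0.025  0.052 -0.998]
deep_lid wrist 0.97 [564.3 185.   54.1]
```

View pics/w12.png

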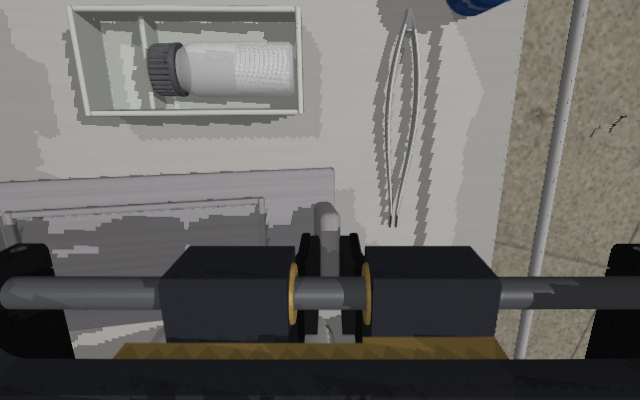

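View pics/s12.png

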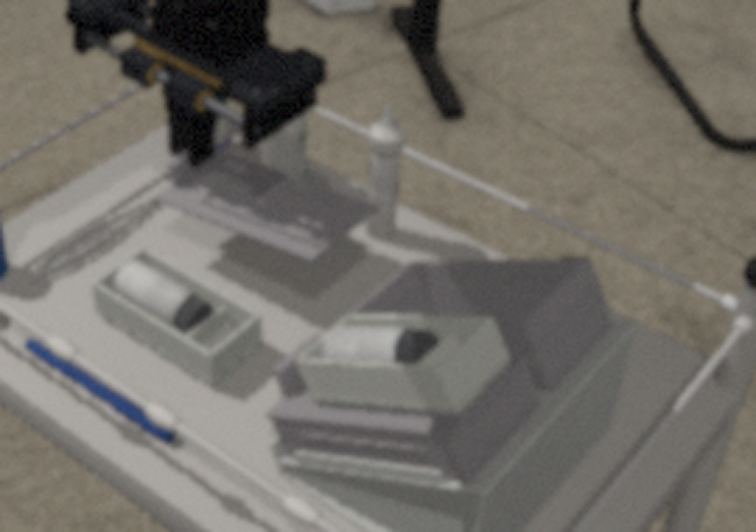

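Emit:
play_rows(series=[{"x":0.1,"y":-0.6,"z":-2,"spin":0,"jaw":0},{"x":0,"y":0,"z":-2,"spin":0,"jaw":0},{"x":0,"y":0,"z":-0.5,"spin":0,"jaw":0},{"x":0,"y":0,"z":-0.2,"spin":0,"jaw":0}])

```text
time: 14.55
tcp_pos: [552.8, 244.9, 28.3]
ee_rot: [-0.123, 0.992, 0.029, -0.004]
contact_force: [0.5, -0.2, -1.9]
opening: 9.6
```

Run:
```python
from h import *
rel([549,246,21])
s=robot.sense(); print(R.from_quat(s['ee_rot']).as_matrix()[:,2].round(3))
T=T_cam2world('wrist',s)
im,d=robot.snapshot('wrist');place('deep_lid','wrist',T)
im,d=robot.snapshot('scene'); cv2.imwrite('pics/s13.png',cv2.resize(im[130:320,230:500],None,fx=2.8,fy=2.8,interpolation=2))
```

```text
t 14.55 tcp [552.8 244.9  28.3] delta cm [-0.38  0.11 -0.73] jawang 104.13 open 9.6 F [ 0.5 -0.2 -1.9]
[-0.015  0.056 -0.998]
deep_lid wrist 0.96 [568.6 175.2  12.7]
```

View pics/s13.png

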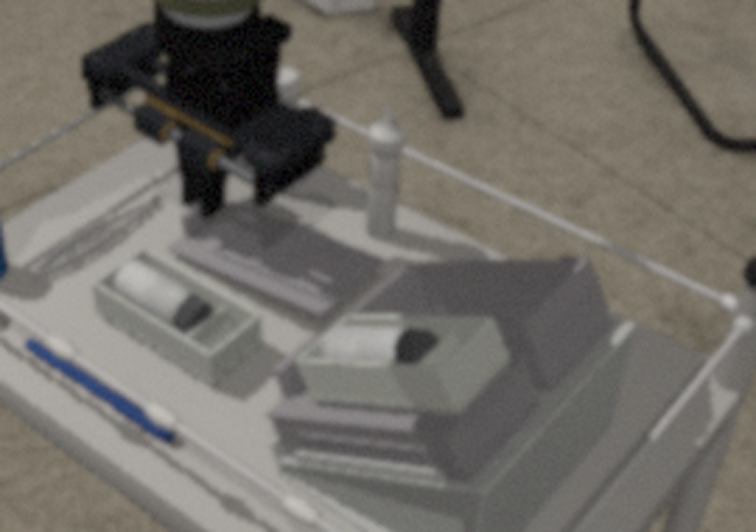

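Emit:
play_rows(series=[{"x":0,"y":0,"z":-0.6,"spin":0,"jaw":0},{"x":0,"y":0,"z":-0.5,"spin":0,"jaw":0},{"x":0,"y":0,"z":-0.2,"spin":0,"jaw":0}], grip_force=20)

```text
time: 15.08
tcp_pos: [554.4, 250.8, 24.1]
ee_rot: [-0.125, 0.992, 0.034, -0.001]
contact_force: [-4.4, -5.3, 10.6]
opening: 10.1
```

Emit:
play_rows(series=[{"x":0,"y":0,"z":0,"spin":0,"jaw":0.15},{"x":0,"y":0,"z":0,"spin":0,"jaw":0.3},{"x":0,"y":0,"z":0,"spin":0,"jaw":0.4},{"x":0,"y":0,"z":1.5,"spin":0,"jaw":0.4},{"x":0,"y":0,"z":4,"spin":0,"jaw":0.4},{"x":0,"y":0,"z":5,"spin":0,"jaw":0.4},{"x":0,"y":0,"z":3,"spin":0,"jaw":0.4}])

```text
time: 15.95
tcp_pos: [553.6, 250.4, 164.4]
ee_rot: [-0.125, 0.992, 0.033, -0.002]
contact_force: [-0.0, 0.4, -0.2]
opening: 34.6
```

Run:
```python
from h import *
rel([480,287,21])
s=robot.sense(); print(R.from_quat(s['ee_rot']).as_matrix()[:,2].round(3),s['qpos'].round(2))
T=T_cam2world('wrist',s)
im,d=robot.snapshot('wrist');np.savez('w14.npz',im=im,d=d,T=T);cv2.imwrite('pics/w14.png',im)
for t in ['deep_lid','deep_tray','forceps']:place(t,'wrist',T)
im,d=robot.snapshot('scene'); cv2.imwrite('pics/s14.png',cv2.resize(im[130:320,230:500],None,fx=2.8,fy=2.8,interpolation=2))
T=T_cam2world('scene')
for t in ['deep_box','low_box','low_tray']:place(t,'scene',T)
```

```text
t 15.95 tcp [553.6 250.4 164.4] delta cm [ -7.36   3.66 -14.34] jawang 104.34 open 34.6 F [-0.   0.4 -0.2]
[-0.012  0.065 -0.998] [-0.71  0.32  0.31  1.62 -0.17  1.2   1.46]
deep_lid wrist 0.8 [567.3 181.7  -1.2]
deep_tray wrist 0.7 [475.6 163.5   1.4]
forceps wrist 0.74 [479.3 285.9   1.6]
deep_box scene 0.89 [601.3 -21.5  55. ]
deep_box scene 0.72 [479.4 160.8   2.2]
low_box scene 0.68 [515.2 -45.2  55.1]
low_box scene 0.23 [6.717e+02 1.678e+02 6.000e-01]
low_tray scene 0.63 [519.7 -42.6  91.3]
```

View pics/w14.png

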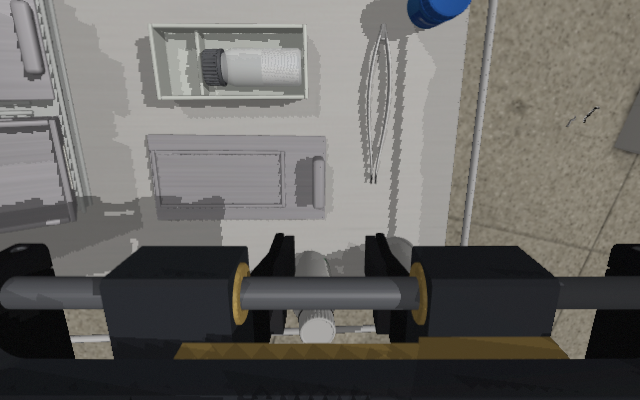

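View pics/s14.png

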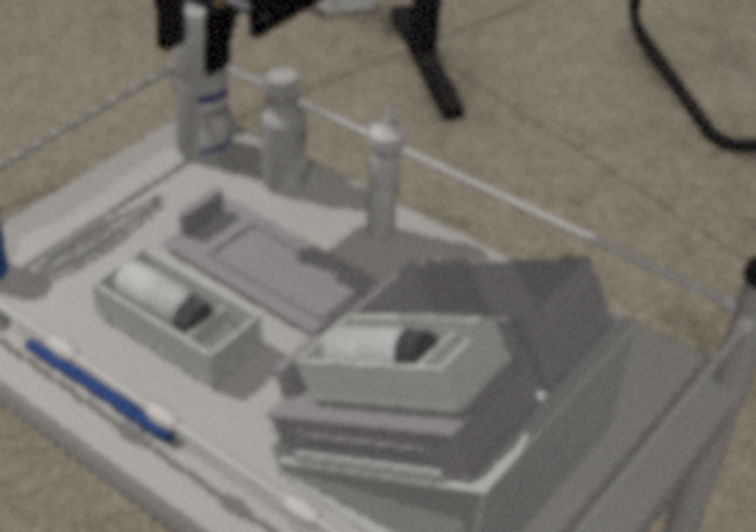

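Run:
```python
from h import *
z=np.load('w14.npz');im,T,d=z['im'],z['T'],z['d']
def onz(u,v,zz):
    r=rays('wrist',u,v); D=np.c_[r,np.ones(len(r))]@T[:3,:3].T; o=T[:3,3]; return o+D*((zz-o[2])/D[:,2])[:,None]
P=onz([381,373.5],[25,183],5); print(P.round(1), P.mean(0).round(1), np.degrees(np.arctan2(*(P[1]-P[0])[[1,0]])),np.linalg.norm(P[1]-P[0]))
P=onz([368,388.5],[101,101],5); print(P.round(1),np.linalg.norm(P[1]-P[0]))
# lid corners & tray corners on planes
L=onz([147,326,325,149],[137,136.5,219,219],9); print('lid',L.round(1).tolist(),L.mean(0).round(1))
print(np.degrees(np.arctan2(*(L[1]-L[0])[[1,0]])),np.linalg.norm(L[1]-L[0]),np.linalg.norm(L[2]-L[1]))
Q=onz([150,306,306.5,160],[25,25,101,100.5],34); print('tray',Q.round(1).tolist(),Q.mean(0).round(1))
cv2.imwrite('pics/w14c.png',cv2.resize(im[10:230,130:410],None,fx=2.7,fy=2.7,interpolation=2))
```

```text
[[413.  270.7   5. ]
 [545.3 302.8   5. ]] [479.2 286.7   5. ] 13.62637760734419 136.0984258506406
[[474.8 277.    5. ]
 [470.3 294.8   5. ]] 18.303025205614578
lid [[550.7, 98.4, 9.0], [513.4, 248.3, 9.0], [589.1, 266.4, 9.0], [625.4, 108.4, 9.0]] [569.7 180.4   9. ]
103.96790314793074 154.4982292403697 77.81639314319172
tray [[462.9, 100.9, 34.0], [433.7, 211.3, 34.0], [487.4, 224.3, 34.0], [514.7, 114.4, 34.0]] [474.7 162.7  34. ]
```

View pics/w14c.png

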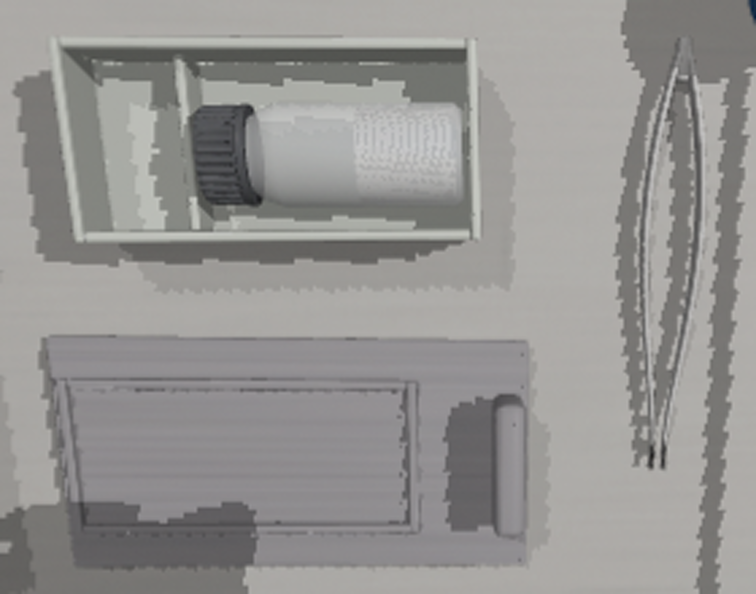

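Emit:
play_rows(series=[{"x":-3.5,"y":1.8,"z":-1,"spin":-0.6,"jaw":0.4},{"x":-3.5,"y":1.8,"z":-3,"spin":0,"jaw":0.4},{"x":-0.4,"y":0,"z":-4,"spin":0,"jaw":0.4},{"x":0,"y":0,"z":-2.5,"spin":0,"jaw":0.4},{"x":0,"y":0,"z":0,"spin":0,"jaw":0.4}])

```text
time: 16.98
tcp_pos: [474.0, 285.5, 48.9]
ee_rot: [-0.119, 0.992, 0.031, -0.006]
contact_force: [-0.4, -0.0, 0.7]
opening: 34.8
```

Run:
```python
from h import *
rel([479.2,286.7,5])
s=robot.sense(); print(R.from_quat(s['ee_rot']).as_matrix()[:,2].round(3))
im,d=robot.snapshot('wrist');cv2.imwrite('pics/w15.png',im)
```

```text
t 16.98 tcp [474.  285.5  48.9] delta cm [ 0.52  0.12 -4.39] jawang 103.69 open 34.8 F [-0.4 -0.   0.7]
[-0.02   0.059 -0.998]
```

View pics/w15.png

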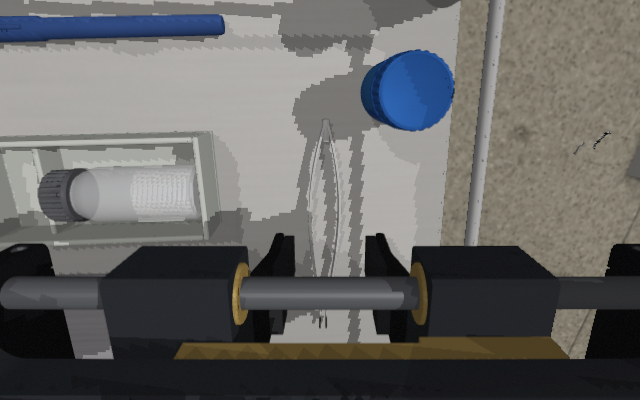

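Emit:
play_rows(series=[{"x":0.5,"y":0.1,"z":-2,"spin":0,"jaw":0.4},{"x":0,"y":0,"z":-1.5,"spin":0,"jaw":0.4},{"x":0,"y":0,"z":-0.5,"spin":0,"jaw":0.4},{"x":0,"y":0,"z":-0.2,"spin":0,"jaw":0.4}])

```text
time: 17.52
tcp_pos: [482.5, 287.8, 10.7]
ee_rot: [-0.119, 0.992, 0.032, -0.003]
contact_force: [0.0, -0.1, 0.4]
opening: 34.7
```

Run:
```python
from h import *
rel([479.2,286.7,5])
```

```text
t 17.52 tcp [482.5 287.8  10.7] delta cm [-0.33 -0.11 -0.57] jawang 103.63 open 34.7 F [ 0.  -0.1  0.4]
```

Emit:
play_rows(series=[{"x":-0.4,"y":-0.1,"z":-0.6,"spin":0,"jaw":0.4},{"x":0,"y":0,"z":-0.2,"spin":0,"jaw":0.2},{"x":0,"y":0,"z":0,"spin":0,"jaw":0.05},{"x":0,"y":0,"z":0,"spin":0,"jaw":0.05},{"x":0,"y":0,"z":0,"spin":0,"jaw":0.05}], grip_force=12)

```text
time: 18.15
tcp_pos: [478.7, 287.2, 3.4]
ee_rot: [-0.119, 0.992, 0.033, -0.003]
contact_force: [-0.7, 0.4, -0.0]
opening: 16.4
```

Run:
```python
from h import *
rel([479.2,286.7,5])
s=robot.sense(); print(R.from_quat(s['ee_rot']).as_matrix()[:,2].round(3))
```

```text
t 18.15 tcp [478.7 287.2   3.4] delta cm [ 0.05 -0.05  0.16] jawang 103.64 open 16.4 F [-0.7  0.4 -0. ]
[-0.013  0.064 -0.998]
```

Emit:
play_rows(series=[{"x":0,"y":0,"z":2,"spin":0,"jaw":0.05},{"x":0,"y":-0.5,"z":4,"spin":0,"jaw":0.05},{"x":0,"y":-2,"z":5,"spin":0,"jaw":0.05},{"x":1,"y":-3,"z":4,"spin":-10,"jaw":0.05},{"x":1.5,"y":-3,"z":3,"spin":-10,"jaw":0.05},{"x":1.5,"y":-3,"z":1,"spin":-10,"jaw":0.05},{"x":1.5,"y":-3,"z":0,"spin":-10,"jaw":0.05},{"x":1.5,"y":-3,"z":0,"spin":-10,"jaw":0.05},{"x":1.5,"y":-3,"z":0,"spin":-10,"jaw":0.05},{"x":1.5,"y":-3,"z":0,"spin":-10,"jaw":0.05},{"x":1.5,"y":-3,"z":0,"spin":-10,"jaw":0.05},{"x":0,"y":0,"z":0,"spin":-8,"jaw":0.05}])

```text
time: 19.65
tcp_pos: [595.4, 11.9, 201.7]
ee_rot: [0.623, 0.781, 0.027, 0.024]
contact_force: [-0.2, 0.2, 1.0]
opening: 16.6
```

Run:
```python
from h import *
p=np.load('box.npy')
rel(inbox(p,[9.9,0,41.2])[0])
s=robot.sense(); print(R.from_quat(s['ee_rot']).as_matrix()[:,2].round(3))
T=T_cam2world('wrist',s)
im,d=robot.snapshot('wrist');np.savez('w16.npz',im=im,d=d,T=T);cv2.imwrite('pics/w16.png',im)
for t in ['forceps','deep_box','deep_rim_end']:place(t,'wrist',T)
```

```text
t 19.65 tcp [595.4  11.9 201.7] delta cm [  0.36  -2.25 -10.75] jawang 12.82 open 16.6 F [-0.2  0.2  1. ]
[ 0.071  0.013 -0.997]
forceps wrist 0.19 [545.  104.4   0.8]
deep_box wrist 0.58 [602.7 -17.4  51.9]
```

View pics/w16.png

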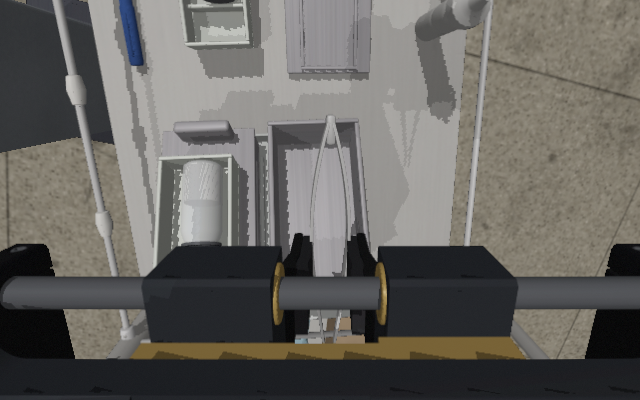

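Run:
```python
from h import *
p=np.load('box.npy')
for z in [101.2,61.2,41.2]: rel(inbox(p,[9.4,0,z])[0])
```

```text
t 19.85 tcp [594.7  15.9 201.5] delta cm [-0.32  0.31 -5.56] jawang 13.61 open 16.4 F [-0.   0.5  0.1]
t 19.85 tcp [594.7  15.9 201.5] delta cm [ 0.17 -1.63 -9.02] jawang 13.61 open 16.4 F [-0.   0.5  0.1]
t 19.85 tcp [594.7  15.9 201.5] delta cm [  0.42  -2.6  -10.76] jawang 13.61 open 16.4 F [-0.   0.5  0.1]
```

Emit:
play_rows(series=[{"x":-0.3,"y":0.3,"z":-3,"spin":0.6,"jaw":0.05},{"x":0,"y":0,"z":-2.5,"spin":0,"jaw":0.05},{"x":0.2,"y":-0.7,"z":-1.2,"spin":0,"jaw":0.05},{"x":0,"y":0,"z":0,"spin":0,"jaw":0.05}])

```text
time: 20.35
tcp_pos: [593.9, 13.5, 133.9]
ee_rot: [0.608, 0.793, 0.029, 0.023]
contact_force: [-0.3, 0.5, 0.0]
opening: 16.3
```

Run:
```python
from h import *
p=np.load('box.npy')
for z in [81.2,51.2,41.2]: rel(inbox(p,[9.4,0,z])[0])
s=robot.sense(); print(((s['tcp_pos']-p[:3])@boxT(p)[:3,:3]).round(1))
im,d=robot.snapshot('wrist');cv2.imwrite('pics/w17.png',im)
```

```text
t 20.35 tcp [593.9  13.5 133.9] delta cm [ 0.01 -0.43 -0.53] jawang 15.02 open 16.3 F [-0.3  0.5  0. ]
t 20.35 tcp [593.9  13.5 133.9] delta cm [ 0.38 -1.88 -3.12] jawang 15.02 open 16.3 F [-0.3  0.5  0. ]
t 20.35 tcp [593.9  13.5 133.9] delta cm [ 0.5  -2.36 -3.99] jawang 15.02 open 16.3 F [-0.3  0.5  0. ]
[ 8.4  1.  87.8]
```

View pics/w17.png

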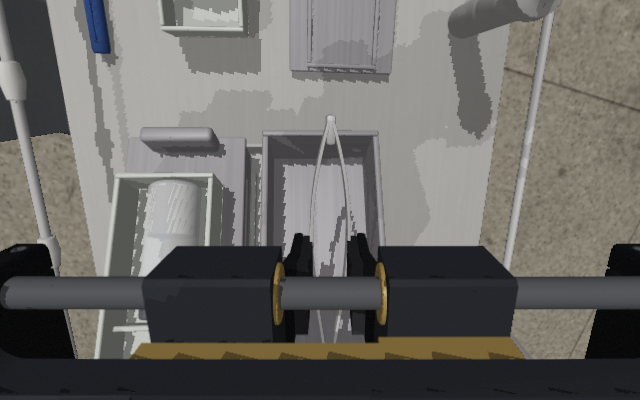

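Emit:
play_rows(series=[{"x":0.2,"y":-0.75,"z":-1.4,"spin":-0.7,"jaw":0.05},{"x":0.15,"y":-0.7,"z":-1.2,"spin":0,"jaw":0.05},{"x":0.1,"y":-0.3,"z":-0.5,"spin":0,"jaw":0.05},{"x":0,"y":0,"z":0,"spin":0,"jaw":0.05}], grip_force=8)

```text
time: 20.9
tcp_pos: [600.0, -0.6, 102.9]
ee_rot: [0.612, 0.79, 0.032, 0.022]
contact_force: [0.1, 2.8, 0.3]
opening: 16.3
```

Run:
```python
from h import *
p=np.load('box.npy')
rel(inbox(p,[9.4,0,41.2])[0])
s=robot.sense(); print(((s['tcp_pos']-p[:3])@boxT(p)[:3,:3]).round(1))
im,d=robot.snapshot('wrist');cv2.imwrite('pics/w18.png',im)
im,d=robot.snapshot('scene'); cv2.imwrite('pics/s18.png',cv2.resize(im[130:320,270:500],None,fx=3,fy=3,interpolation=2))
```

```text
t 20.9 tcp [600.   -0.6 102.9] delta cm [-0.1  -0.95 -0.89] jawang 14.5 open 16.3 F [0.1 2.8 0.3]
[ 6.1  3.4 53.4]
```

View pics/w18.png

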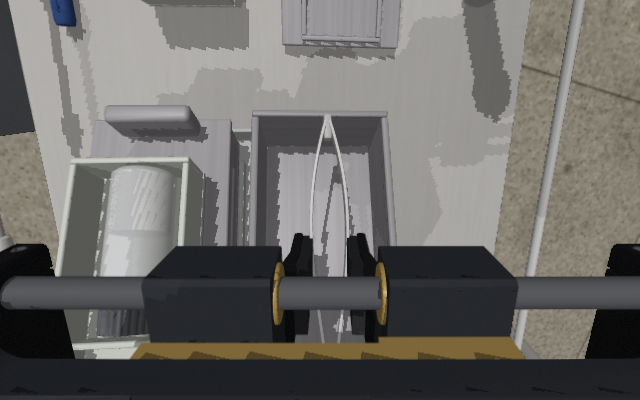

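View pics/s18.png

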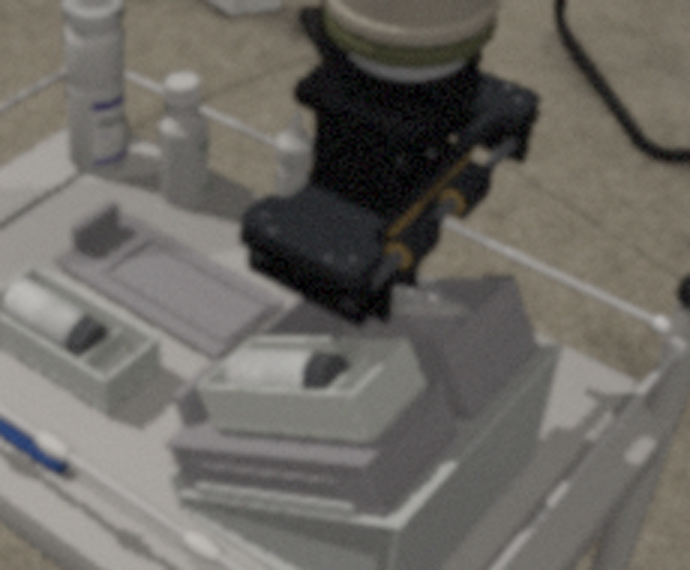

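Run:
```python
from h import *
p=np.load('box.npy'); s=robot.sense(); T=T_cam2world('wrist',s)
tc=s['tcp_pos']; u=np.array([.247,-.969,0])
for sl in (0,-5,-10):
  for pit in (0,5,10,-5):
    c=tc+[0,0,1.6]; a=np.radians(pit)
    e=[c+(sl-68.5)*(u*np.cos(a)+np.array([0,0,np.sin(a)])), c+(sl+68.5)*(u*np.cos(a)+np.array([0,0,np.sin(a)]))]
    print(sl,pit,proj('wrist',np.array(e),T).round(0).tolist(), ((np.array(e)-p[:3])@boxT(p)[:3,:3]).round(0).tolist())
z=robot.snapshot('wrist')[1]; T0=T
for v in range(112,136,4): print(v,unproj('wrist',[328],[v],[z[v,328]],T).round(1))
```

```text
0 0 [[332.0, 114.0], [331.0, 368.0]] [[-52.0, 3.0, 89.0], [66.0, 3.0, 21.0]]
0 5 [[331.0, 113.0], [332.0, 376.0]] [[-55.0, 3.0, 84.0], [69.0, 3.0, 26.0]]
0 10 [[330.0, 114.0], [333.0, 384.0]] [[-57.0, 3.0, 79.0], [71.0, 3.0, 32.0]]
0 -5 [[333.0, 115.0], [330.0, 360.0]] [[-49.0, 3.0, 95.0], [63.0, 3.0, 16.0]]
-5 0 [[332.0, 102.0], [331.0, 361.0]] [[-57.0, 3.0, 92.0], [62.0, 3.0, 23.0]]
-5 5 [[331.0, 102.0], [332.0, 368.0]] [[-60.0, 3.0, 86.0], [64.0, 3.0, 28.0]]
-5 10 [[330.0, 104.0], [333.0, 375.0]] [[-62.0, 3.0, 80.0], [67.0, 3.0, 34.0]]
-5 -5 [[333.0, 103.0], [330.0, 353.0]] [[-53.0, 3.0, 97.0], [59.0, 3.0, 19.0]]
-10 0 [[332.0, 90.0], [331.0, 353.0]] [[-61.0, 3.0, 94.0], [58.0, 3.0, 26.0]]
-10 5 [[331.0, 91.0], [332.0, 360.0]] [[-64.0, 3.0, 88.0], [60.0, 3.0, 31.0]]
-10 10 [[330.0, 93.0], [332.0, 365.0]] [[-67.0, 3.0, 82.0], [62.0, 3.0, 35.0]]
-10 -5 [[333.0, 91.0], [330.0, 346.0]] [[-57.0, 3.0, 100.0], [55.0, 3.0, 22.0]]
112 [[584.6  65.   63.2]]
116 [[583.3  63.7  84.7]]
120 [[583.9  61.8  83.6]]
124 [[584.2  60.   86.3]]
128 [[584.6  58.2  87.1]]
132 [[585.1  56.3  87.3]]
```

Emit:
play_rows(series=[{"x":-0.2,"y":0.3,"z":-0.2,"spin":0,"jaw":0.05},{"x":0,"y":-0.4,"z":-0.7,"spin":0,"jaw":0.05},{"x":0.1,"y":-0.4,"z":-0.6,"spin":0,"jaw":0.05}])

```text
time: 21.42
tcp_pos: [599.4, -6.7, 88.6]
ee_rot: [0.612, 0.79, 0.032, 0.024]
contact_force: [-0.0, 0.0, 0.3]
opening: 16.5
```

Run:
```python
from h import *
p=np.load('box.npy')
rel(inbox(p,[3,0,37])[0])
s=robot.sense(); print(((s['tcp_pos']-p[:3])@boxT(p)[:3,:3]).round(1))
T=T_cam2world('wrist',s);im,d=robot.snapshot('wrist');cv2.imwrite('pics/w19.png',im)
for v in range(96,140,4):
  q=unproj('wrist',[328],[v],[d[v,328]],T);print(v,q.round(1),((q-p[:3])@boxT(p)[:3,:3]).round(0))
```

```text
t 21.43 tcp [599.4  -6.7  88.6] delta cm [-0.13 -0.01 -0.14] jawang 14.48 open 16.5 F [-0.   0.   0.3]
[ 4.   1.3 38.1]
96 [[585.5  67.4   2.1]] [[-104.    6.    1.]]
100 [[581.6  64.9  61.6]] [[-73.   2.  52.]]
104 [[582.   62.9  62.1]] [[-71.   2.  51.]]
108 [[582.5  61.   61.7]] [[-70.   2.  50.]]
112 [[583.4  58.9  57.7]] [[-70.   2.  45.]]
116 [[582.9  57.3  68.6]] [[-63.   1.  54.]]
120 [[583.3  55.5  69.7]] [[-61.   1.  54.]]
124 [[583.7  53.6  70.7]] [[-59.   1.  54.]]
128 [[584.2  51.8  71.4]] [[-57.   1.  53.]]
132 [[584.5  49.9  72.6]] [[-55.   1.  54.]]
136 [[584.9  48.2  74.1]] [[-52.   1.  54.]]
```

View pics/w19.png

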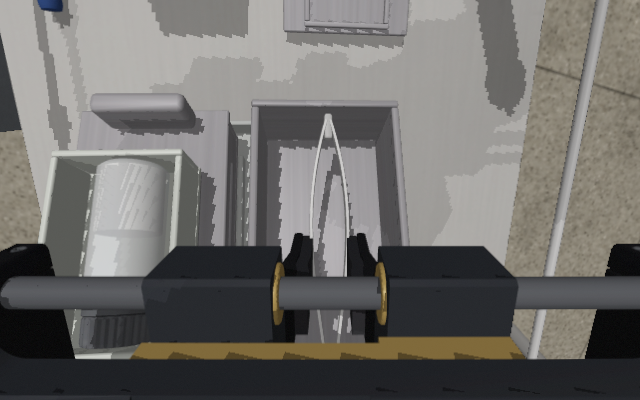

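Emit:
play_rows(series=[{"x":0.1,"y":-0.2,"z":-0.4,"spin":0,"jaw":0.05},{"x":0,"y":0,"z":0,"spin":0,"jaw":0.25},{"x":0,"y":0,"z":0,"spin":0,"jaw":0.27},{"x":-0.2,"y":0.7,"z":1.3,"spin":0,"jaw":0.27},{"x":-0.3,"y":1.5,"z":3,"spin":0,"jaw":0.27},{"x":0,"y":1,"z":5,"spin":0,"jaw":0.27}])

```text
time: 22.22
tcp_pos: [592.7, 22.8, 177.3]
ee_rot: [0.613, 0.789, 0.029, 0.022]
contact_force: [0.9, 0.8, -0.1]
opening: 23.2
```

Run:
```python
from h import *
p=np.load('box.npy')
rel([549,246,100])
s=robot.sense(); print(R.from_quat(s['ee_rot']).as_matrix()[:,2].round(3))
T=T_cam2world('wrist',s);im,d=robot.snapshot('wrist');cv2.imwrite('pics/w20.png',im)
for q in robot.place_of('forceps','wrist')[:2]:
  w=(T@np.r_[q['location'],1])[:3]; print(q['score'],w.round(1),((w-p[:3])@boxT(p)[:3,:3]).round(1))
place('deep_box','wrist',T)
```

```text
t 22.23 tcp [592.7  22.8 177.3] delta cm [-4.37 22.32 -7.73] jawang 14.33 open 23.2 F [ 0.9  0.8 -0.1]
[ 0.07   0.02  -0.997]
0.88 [598.  -10.9  60.2] [-7.1 -1.1 11.7]
deep_box wrist 0.89 [603.  -17.9  52.9]
```

View pics/w20.png

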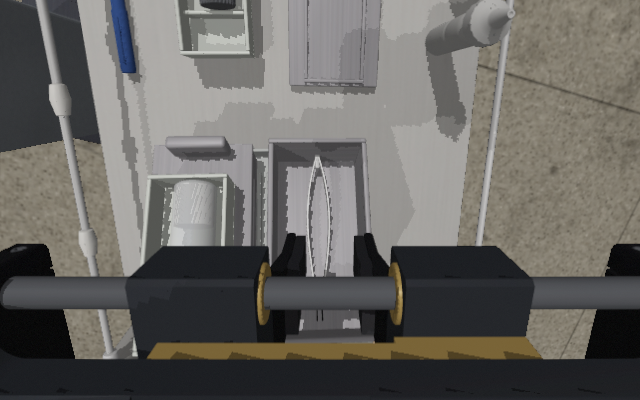

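Emit:
play_rows(series=[{"x":0,"y":1.5,"z":1,"spin":-10,"jaw":0.35},{"x":-0.5,"y":2.6,"z":0,"spin":-10,"jaw":0.35},{"x":-0.5,"y":2.6,"z":0,"spin":-10,"jaw":0.35},{"x":-0.5,"y":2.6,"z":0,"spin":-10,"jaw":0.35},{"x":-0.5,"y":2.6,"z":0,"spin":-10,"jaw":0.35},{"x":-0.5,"y":2.6,"z":0,"spin":-10,"jaw":0.35},{"x":-0.5,"y":2.6,"z":-1,"spin":-10,"jaw":0.35},{"x":-0.5,"y":2.5,"z":-1.5,"spin":-10,"jaw":0.35},{"x":0,"y":1,"z":-1,"spin":-10,"jaw":0.35},{"x":0,"y":0,"z":0,"spin":0,"jaw":0.35}])

```text
time: 23.62
tcp_pos: [555.1, 235.8, 153.7]
ee_rot: [0.994, 0.1, 0.004, 0.041]
contact_force: [-0.8, -1.0, -0.2]
opening: 30.6
```

Run:
```python
from h import *
p=np.load('box.npy')
rel([552,249,100])
s=robot.sense(); print(R.from_quat(s['ee_rot']).as_matrix()[:,2].round(3),s['qpos'].round(2))
T=T_cam2world('wrist',s);im,d=robot.snapshot('wrist');cv2.imwrite('pics/w21.png',im);np.savez('w21.npz',im=im,d=d,T=T)
for t in ['deep_lid','deep_flange','forceps','deep_tray']: place(t,'wrist',T)
```

```text
t 23.62 tcp [555.1 235.8 153.7] delta cm [-0.31  1.32 -5.37] jawang -78.5 open 30.6 F [-0.8 -1.  -0.2]
[ 0.016 -0.08  -0.997] [-1.12  0.42  0.76  1.63 -0.22  1.22 -1.69]
deep_lid wrist 0.6 [569.  183.3   1.8]
deep_flange wrist 0.94 [549.  249.   24.4]
forceps wrist 0.93 [597.4 -16.3  62.3]
```

View pics/w21.png

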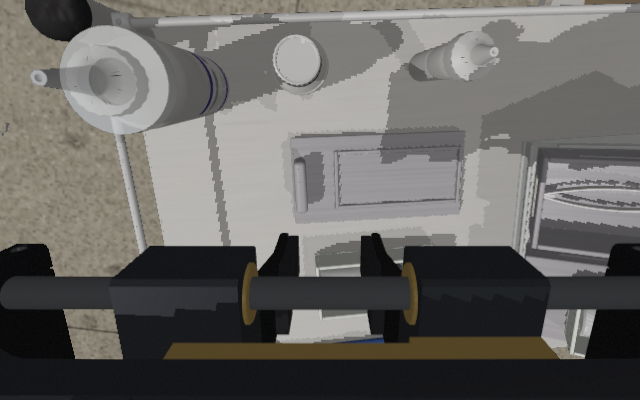

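Run:
```python
from h import *
z=np.load('w21.npz');im,T,d=z['im'],z['T'],z['d']
cv2.imwrite('pics/w21c.png',cv2.resize(im[120:230,280:480],None,fx=4,fy=4,interpolation=2))
p=np.load('box.npy')
def onz(u,v,zz):
    r=rays('wrist',u,v); D=np.c_[r,np.ones(len(r))]@T[:3,:3].T; o=T[:3,3]; return o+D*((zz-o[2])/D[:,2])[:,None]
np.save('onz.npy',0)
def lid(o,yaw):
    Rm=R.from_euler('z',yaw,degrees=True).as_matrix()
    M=np.array([[-77,-39,9],[-77,39,9],[77,39,9],[77,-39,9],[-75,-22,32],[-65,-22,32],[-75,22,32],[-65,22,32]],float)
    return proj('wrist',M@Rm.T+np.r_[o,0],T)
print(((lid([568.8,180.8],-76)-[280,120])*4).round(0).tolist())
```

```text
[[67.0, 415.0], [41.0, 73.0], [741.0, 35.0], [720.0, 368.0], [70.0, 377.0], [118.0, 374.0], [55.0, 171.0], [105.0, 168.0]]
```

View pics/w21c.png

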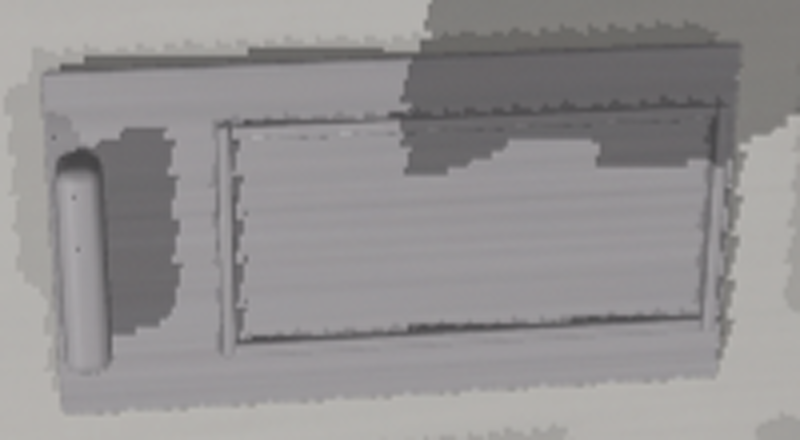

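Emit:
play_rows(series=[{"x":-0.2,"y":0.8,"z":-3,"spin":2,"jaw":0.3},{"x":-0.1,"y":0.5,"z":-4,"spin":0,"jaw":0.3},{"x":0,"y":0,"z":-2.5,"spin":0,"jaw":0.3},{"x":0,"y":0,"z":0,"spin":0,"jaw":0.3}])

```text
time: 24.38
tcp_pos: [554.9, 245.7, 61.1]
ee_rot: [0.992, 0.119, 0.008, 0.038]
contact_force: [0.1, 0.9, -0.1]
opening: 25.9
```

Run:
```python
from h import *
rel([551.9,248.7,22])
s=robot.sense(); print(R.from_quat(s['ee_rot']).as_matrix()[:,2].round(3))
T=T_cam2world('wrist',s);im,d=robot.snapshot('wrist');cv2.imwrite('pics/w22.png',im)
place('deep_flange','wrist',T)
```

```text
t 24.38 tcp [554.9 245.7  61.1] delta cm [-0.3   0.3  -3.91] jawang -76.37 open 25.9 F [ 0.1  0.9 -0.1]
[ 0.025 -0.074 -0.997]
deep_flange wrist 0.7 [550.6 248.2  26.3]
```

View pics/w22.png

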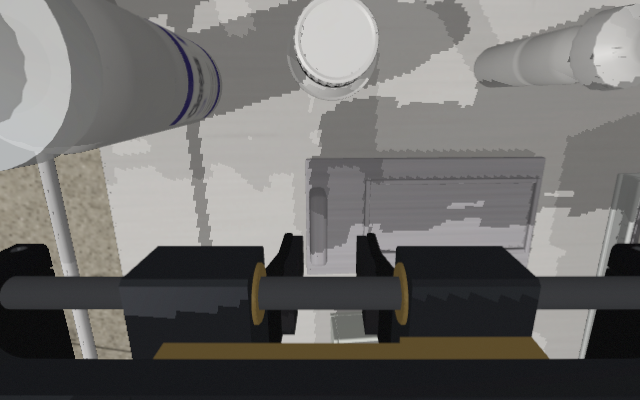

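Emit:
play_rows(series=[{"x":-0.3,"y":0.3,"z":-1.8,"spin":0,"jaw":0.3},{"x":-0.1,"y":0,"z":-1.5,"spin":0,"jaw":0.3},{"x":0,"y":0,"z":-0.4,"spin":0,"jaw":0.3},{"x":0,"y":0,"z":0,"spin":0,"jaw":0.3}])

```text
time: 24.98
tcp_pos: [553.0, 250.2, 25.9]
ee_rot: [0.992, 0.119, 0.011, 0.036]
contact_force: [0.3, -0.2, 0.7]
opening: 25.8
```

Run:
```python
from h import *
rel([551.9,248.7,22])
s=robot.sense(); print(R.from_quat(s['ee_rot']).as_matrix()[:,2].round(3))
```

```text
t 24.98 tcp [553.  250.2  25.9] delta cm [-0.11 -0.15 -0.39] jawang -76.39 open 25.8 F [ 0.3 -0.2  0.7]
[ 0.03  -0.069 -0.997]
```

Emit:
play_rows(series=[{"x":-0.1,"y":-0.1,"z":-0.5,"spin":0,"jaw":0.3},{"x":0,"y":0,"z":0,"spin":0,"jaw":0.1},{"x":0,"y":0,"z":0,"spin":0,"jaw":0},{"x":0,"y":0,"z":0,"spin":0,"jaw":0}], grip_force=40)

```text
time: 25.48
tcp_pos: [552.5, 249.1, 21.2]
ee_rot: [0.992, 0.119, 0.011, 0.036]
contact_force: [0.2, -0.4, -0.5]
opening: 9.7
```

Run:
```python
from h import *
rel([551.9,248.7,22])
s=robot.sense(); print(R.from_quat(s['ee_rot']).as_matrix()[:,2].round(3))
T=T_cam2world('wrist',s);im,d=robot.snapshot('wrist');cv2.imwrite('pics/w23.png',im)
place('deep_flange','wrist',T);place('deep_lid','wrist',T)
```

```text
t 25.48 tcp [552.5 249.1  21.2] delta cm [-0.06 -0.04  0.08] jawang -76.4 open 9.7 F [ 0.2 -0.4 -0.5]
[ 0.031 -0.069 -0.997]
deep_flange wrist 0.71 [551.2 251.6  24.3]
deep_lid wrist 0.89 [568.2 186.3   1.8]
```

Emit:
play_rows(series=[{"x":0,"y":0,"z":1.5,"spin":0,"jaw":0},{"x":0,"y":0,"z":3,"spin":0,"jaw":0},{"x":0,"y":0,"z":4,"spin":0,"jaw":0},{"x":0,"y":-1,"z":4,"spin":0.4,"jaw":0},{"x":0.5,"y":-2.5,"z":3,"spin":0.3,"jaw":0},{"x":0.6,"y":-3,"z":1,"spin":0,"jaw":0},{"x":0.6,"y":-3,"z":0,"spin":0,"jaw":0},{"x":0.5,"y":-3,"z":0,"spin":0,"jaw":0},{"x":0.3,"y":-2,"z":0,"spin":0,"jaw":0},{"x":0,"y":-0.5,"z":0,"spin":0,"jaw":0}])

```text
time: 26.88
tcp_pos: [578.2, 94.1, 201.0]
ee_rot: [0.992, 0.124, 0.015, 0.034]
contact_force: [-0.9, 1.0, -1.2]
opening: 9.7
```

Run:
```python
from h import *
rel([576,79.8,152.4])
s=robot.sense(); print(R.from_quat(s['ee_rot']).as_matrix()[:,2].round(3))
T=T_cam2world('wrist',s);im,d=robot.snapshot('wrist');cv2.imwrite('pics/w24.png',im);np.savez('w24.npz',im=im,d=d,T=T)
place('deep_flange','wrist',T);place('deep_lid','wrist',T);place('deep_lid_heel','wrist',T)
im,d=robot.snapshot('scene'); cv2.imwrite('pics/s24.png',cv2.resize(im[130:320,270:500],None,fx=3,fy=3,interpolation=2))
```

```text
t 26.88 tcp [578.2  94.1 201. ] delta cm [-0.22 -1.43 -4.86] jawang -75.74 open 9.7 F [-0.9  1.  -1.2]
[ 0.038 -0.064 -0.997]
deep_flange wrist 0.76 [579.7  95.1 203.5]
deep_lid wrist 0.95 [596.5  29.2 181.2]
deep_lid_heel wrist 0.58 [614.5 -48.5 187.1]
```

View pics/w24.png

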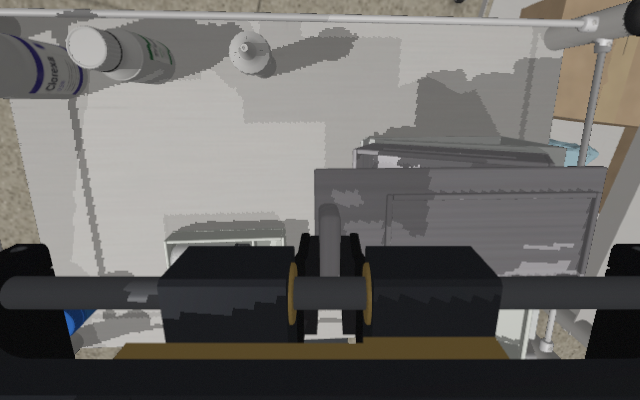

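View pics/s24.png

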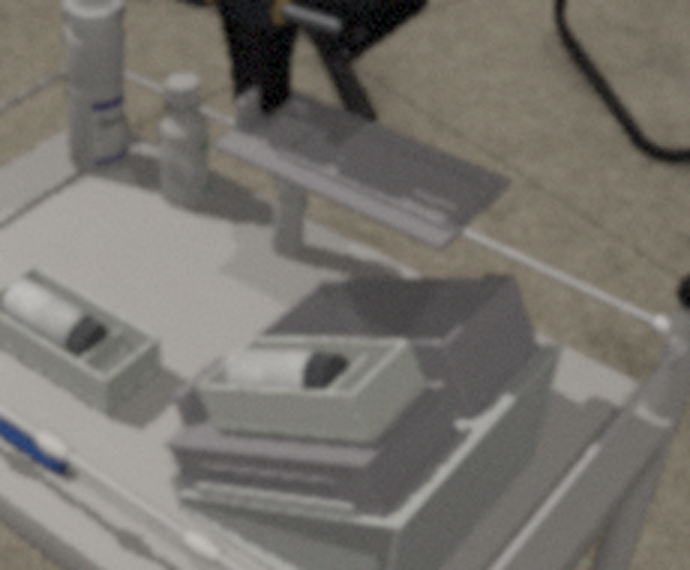

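```bash
cat >> h.py <<'E'
def plate_fit(im,d,T,box,uv):
    # uv: pixel poly inside plate; fit plane
    m=np.zeros(d.shape,np.uint8); cv2.fillPoly(m,[np.array(uv,np.int32)],1)
    v,u=np.nonzero((m>0)&(d>0)); P=unproj('wrist',u,v,d[v,u],T); c=np.median(P,0)
    for _ in range(3):
        U,S,V=np.linalg.svd(P-P.mean(0),full_matrices=False); n=V[2]*np.sign(V[2][2]); r=(P-P.mean(0))@n; P=P[np.abs(r)<2.5*r.std()+.2]
    return P.mean(0),n
def on_plane(uv,T,c,n):
    r=rays('wrist',[a[0] for a in uv],[a[1] for a in uv]); D=np.c_[r,np.ones(len(r))]@T[:3,:3].T; o=T[:3,3]
    return o+D*(((c-o)@n)/(D@n))[:,None]
E
python3 - <<'E'
from h import *
z=np.load('w24.npz');im,T,d=z['im'],z['T'],z['d']; p=np.load('box.npy'); B=boxT(p)[:3,:3]
cv2.imwrite('pics/w24c.png',cv2.resize(im[130:260,300:620],None,fx=2.5,fy=2.5,interpolation=2))
c,n=plate_fit(im,d,T,p,[(320,173),(598,171),(592,185),(330,190)])
print(c.round(1),n.round(3),'tilt along uphill deg',np.degrees(np.arctan2(-(n@[.247,-.969,0]),n[2])),'side',np.degrees(np.arctan2(-(n@[.969,.247,0]),n[2])))
C=on_plane([(315.5,169.5),(607.5,167.5)],T,c,n); print(C.round(1),np.linalg.norm(C[1]-C[0]),np.degrees(np.arctan2(*(C[1]-C[0])[[1,0]])))
E
```

```text
[626.4  38.7 192.2] [-0.025  0.013  1.   ] tilt along uphill deg 1.0973298877158983 side 1.1998573558749044
[[614.5 110.5 190.9]
 [651.5 -37.3 193.8]] 152.37425408262234 -75.94389401541959
```

View pics/w24c.png

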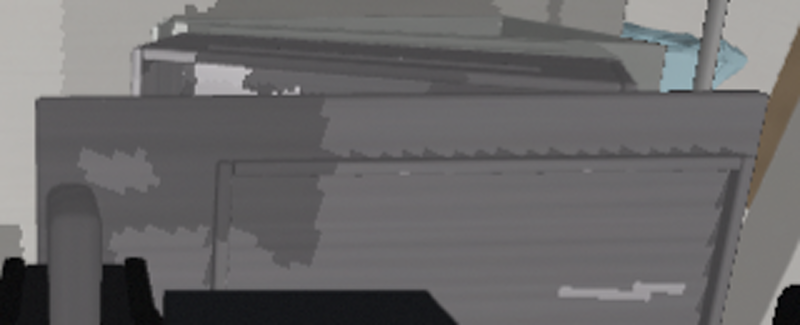

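Emit:
play_rows(series=[{"x":-0.1,"y":-0.5,"z":-1.5,"spin":0.2,"jaw":0},{"x":-0.1,"y":-0.5,"z":-1.5,"spin":0,"jaw":0},{"x":0,"y":-0.4,"z":-1,"spin":0,"jaw":0},{"x":0,"y":0,"z":0,"spin":0,"jaw":0}])

```text
time: 27.62
tcp_pos: [574.6, 83.4, 155.9]
ee_rot: [0.991, 0.129, 0.013, 0.034]
contact_force: [-0.3, -0.3, -1.2]
opening: 9.4
```

```bash
cat >> h.py <<'E'
def sp(w,p):
    d=np.array(w)-p[:3]; return (d@boxT(p)[:3,:3]).round(1)
E
python3 - <<'E'
from h import *
p=np.load('box.npy')
s=robot.sense(); t=s['tcp_pos']; rel([576,79.8,152.4])
print(R.from_quat(s['ee_rot']).as_matrix()[:,2].round(3))
print('lid origin est box',sp(t+np.array([17.2,-67.3,-18.4]),p),'heel',sp(t+np.array([36.2,-141.8,-12]),p),'want (77,0,50)')
T=T_cam2world('wrist',s);im,d=robot.snapshot('wrist');cv2.imwrite('pics/w25.png',im);np.savez('w25.npz',im=im,d=d,T=T)
place('deep_lid','wrist',T);place('deep_lid_heel','wrist',T)
E
```

```text
t 27.62 tcp [574.6  83.4 155.9] delta cm [ 0.14 -0.36 -0.35] jawang -75.15 open 9.4 F [-0.3 -0.3 -1.2]
[ 0.035 -0.065 -0.997]
lid origin est box [ 7.6 -0.4 92.5] heel [77.4 -0.4 59.6] want (77,0,50)
deep_lid wrist 0.85 [592.6  17.  137.3]
deep_lid_heel wrist 0.57 [615.1 -59.8 137.2]
```

View pics/w25.png

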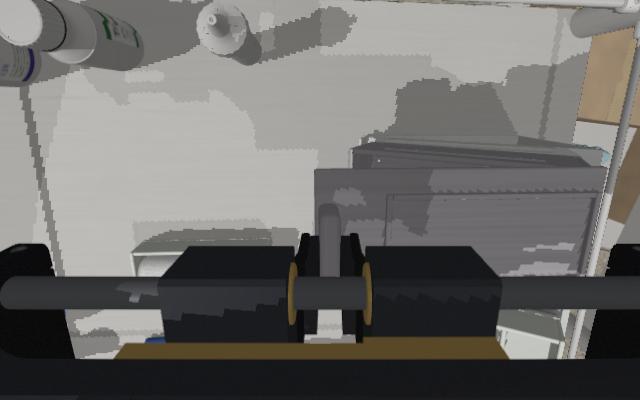

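Emit:
play_rows(series=[{"x":0.1,"y":-0.3,"z":-0.5,"spin":-0.4,"jaw":0},{"x":0.1,"y":-0.2,"z":-0.4,"spin":0,"jaw":0},{"x":0,"y":0,"z":0,"spin":0,"jaw":0}], grip_force=25)

```text
time: 28.15
tcp_pos: [578.2, 79.1, 148.5]
ee_rot: [0.991, 0.126, 0.015, 0.034]
contact_force: [0.0, -0.2, 0.0]
opening: 9.6
```

Run:
```python
from h import *
p=np.load('box.npy')
s=robot.sense(); t=s['tcp_pos']; rel([576,79.8,152.4])
print('lid origin est box',sp(t+np.array([17.2,-67.3,-18.4]),p),'heel',sp(t+np.array([36.2,-141.8,-12]),p),'want (77,0,50)')
T=T_cam2world('wrist',s);im,d=robot.snapshot('wrist');cv2.imwrite('pics/w26.png',im);np.savez('w26.npz',im=im,d=d,T=T)
c,n=plate_fit(im,d,T,p,[(320,173),(598,171),(592,185),(330,190)])
print('tilt',np.degrees(np.arctan2(-(n@[.247,-.969,0]),n[2])),'side',np.degrees(np.arctan2(-(n@[.969,.247,0]),n[2])))
im,d=robot.snapshot('scene'); cv2.imwrite('pics/s26.png',cv2.resize(im[130:320,270:500],None,fx=3,fy=3,interpolation=2))
```

```text
t 28.15 tcp [578.2  79.1 148.5] delta cm [-0.22  0.07  0.39] jawang -75.53 open 9.6 F [ 0.  -0.2  0. ]
lid origin est box [ 8.3  2.  83.5] heel [78.1  2.  50.6] want (77,0,50)
tilt 1.1560875527397325 side 1.1516459496129972
```

View pics/s26.png

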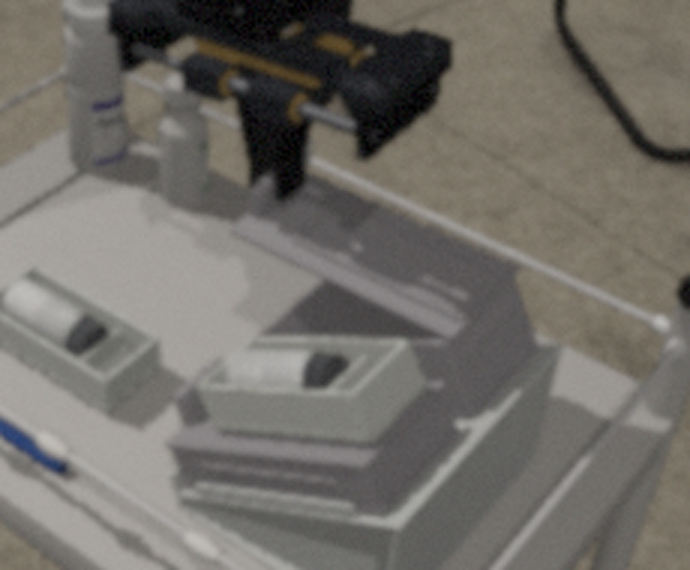

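Emit:
play_rows(series=[{"x":-0.2,"y":0.1,"z":-0.6,"spin":-0.1,"jaw":0},{"x":0,"y":0,"z":-0.7,"spin":0,"jaw":0},{"x":0,"y":0,"z":0,"spin":0,"jaw":0}], grip_force=15)

```text
time: 28.62
tcp_pos: [576.4, 80.8, 135.2]
ee_rot: [0.991, 0.126, 0.016, 0.034]
contact_force: [0.5, 0.4, 1.2]
opening: 10.2
```

```bash
cat > st.py <<'E'
from h import *
import sys
p=np.load('box.npy'); up=np.array([.247,-.969,0]); la=np.array([.969,.247,0])
s=robot.sense(); t=s['tcp_pos']; rel([576,79.8,152.4])
H=np.array([612.3,-62.6,135.4])
print('TCP rel heel: up,lat,z',((t-H)@up).round(1),((t-H)@la).round(1),(t-H)[2].round(1), 'tool',R.from_quat(s['ee_rot']).as_matrix()[:,2].round(3))
T=T_cam2world('wrist',s);im,d=robot.snapshot('wrist');cv2.imwrite(f'pics/{sys.argv[1]}.png',im);np.savez('wl.npz',im=im,d=d,T=T)
# predicted box-rim position; fit plate plane from points near plate strip using depth
v,u=np.mgrid[140:245,315:640]; P=unproj('wrist',u,v,d[140:245,315:640],T); q=P-H; a=q@up; b=q@la
m=(b>28)&(b<37)&(a>-140)&(a<-10)&(P[:,2]>60)
if m.sum()>50:
    A=np.c_[a[m],np.ones(m.sum())]; z=P[m,2]-H[2]
    for _ in range(4):
        k=np.linalg.lstsq(A,z,rcond=None)[0]; r=z-A@k; g=np.abs(r)<2*r.std()+.3; A,z=A[g],z[g]
    print('theta',np.degrees(np.arctan(k[0])).round(2),'z at heel',k[1].round(1),len(z))
E
python3 st.py w27
```

```text
t 28.62 tcp [576.4  80.8 135.2] delta cm [-0.04 -0.1   1.72] jawang -75.58 open 10.2 F [0.5 0.4 1.2]
TCP rel heel: up,lat,z -147.8 0.7 -0.2 tool [ 0.04  -0.063 -0.997]
theta 6.36 z at heel 6.0 4564
```

View pics/w27.png

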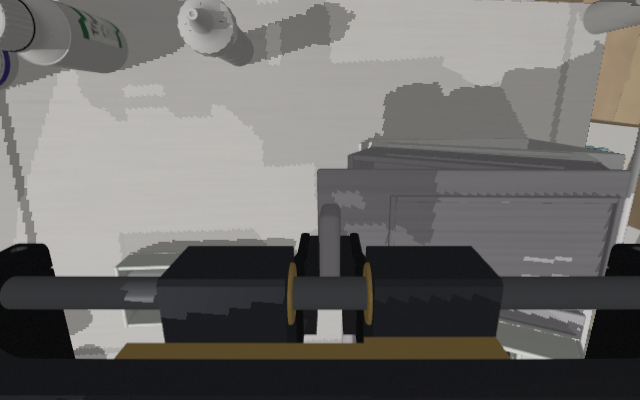

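Emit:
play_rows(series=[{"x":0,"y":0,"z":-0.9,"spin":0,"jaw":0},{"x":0,"y":-0.1,"z":-1.2,"spin":0,"jaw":0},{"x":0,"y":0,"z":0,"spin":0,"jaw":0}], grip_force=15)

```text
time: 29.05
tcp_pos: [576.6, 79.8, 113.0]
ee_rot: [0.991, 0.126, 0.016, 0.034]
contact_force: [-0.4, 0.5, 1.3]
opening: 10.6
```

```bash
python3 st.py w28
```

```text
t 29.05 tcp [576.6  79.8 113. ] delta cm [-0.06  0.    3.94] jawang -75.59 open 10.6 F [-0.4  0.5  1.3]
TCP rel heel: up,lat,z -146.8 0.6 -22.4 tool [ 0.04  -0.063 -0.997]
theta 15.25 z at heel 6.4 5427
```

Emit:
play_rows(series=[{"x":0.1,"y":-0.3,"z":-1.2,"spin":0,"jaw":0},{"x":0.1,"y":-0.3,"z":-1.1,"spin":0,"jaw":0},{"x":0,"y":0,"z":0,"spin":0,"jaw":0}], grip_force=12)

```text
time: 29.48
tcp_pos: [578.7, 74.0, 88.6]
ee_rot: [0.991, 0.126, 0.016, 0.033]
contact_force: [-0.7, 1.2, 0.3]
opening: 12.2
```

```bash
python3 st.py w29
```

```text
t 29.48 tcp [578.7  74.   88.6] delta cm [-0.27  0.58  6.38] jawang -75.56 open 12.2 F [-0.7  1.2  0.3]
TCP rel heel: up,lat,z -140.7 1.1 -46.8 tool [ 0.04  -0.062 -0.997]
theta 25.58 z at heel 7.1 5981
```

View pics/w29.png

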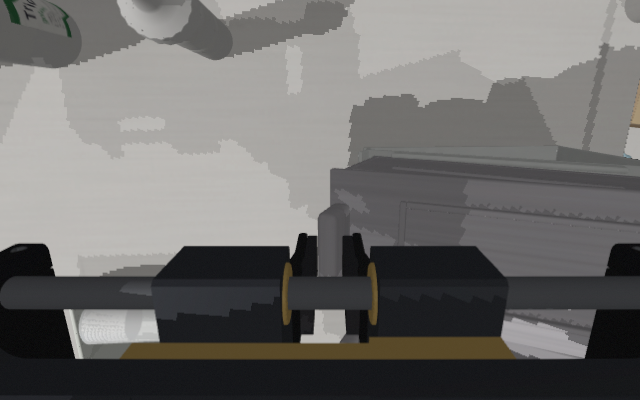

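Emit:
play_rows(series=[{"x":0,"y":-0.3,"z":-0.7,"spin":0,"jaw":0},{"x":0,"y":-0.2,"z":-0.5,"spin":0,"jaw":0},{"x":0,"y":0,"z":0,"spin":0,"jaw":0}], grip_force=10)

```text
time: 29.9
tcp_pos: [579.5, 69.9, 77.7]
ee_rot: [0.991, 0.126, 0.017, 0.032]
contact_force: [-2.8, 1.5, 3.9]
opening: 12.8
```

```bash
python3 st.py w30
```

```text
t 29.9 tcp [579.5  69.9  77.7] delta cm [-0.35  0.99  7.47] jawang -75.54 open 12.8 F [-2.8  1.5  3.9]
TCP rel heel: up,lat,z -136.5 1.0 -57.7 tool [ 0.042 -0.06  -0.997]
theta 30.08 z at heel 7.5 6148
```

View pics/w30.png

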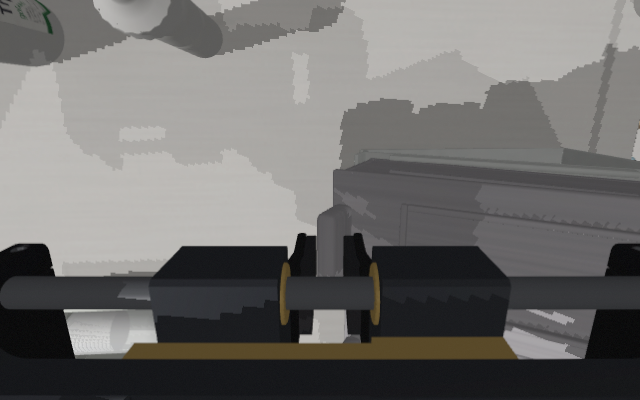

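Emit:
play_rows(series=[{"x":0,"y":0,"z":0,"spin":0,"jaw":0.2},{"x":0,"y":0,"z":0,"spin":0,"jaw":0.26},{"x":0,"y":0,"z":0.2,"spin":0,"jaw":0.28},{"x":0,"y":0,"z":2,"spin":0,"jaw":0.28},{"x":0,"y":0,"z":4,"spin":0,"jaw":0.28},{"x":0,"y":1,"z":5,"spin":0,"jaw":0.28}])

```text
time: 30.7
tcp_pos: [577.6, 76.9, 191.9]
ee_rot: [0.992, 0.125, 0.014, 0.034]
contact_force: [-0.0, 0.8, -0.1]
opening: 24.5
```

```bash
python3 st.py w31
python3 - <<'E'
from h import *
z=np.load('wl.npz');im,T,d=z['im'],z['T'],z['d'];p=np.load('box.npy')
M=np.array([[-77,-39,54],[-77,39,54],[77,39,54],[77,-39,54],[-75,-22,77],[-65,-22,77],[-75,22,77],[-65,22,77]],float)
q=proj('wrist',inbox(p,M),T); print(q.round(1).tolist())
cv2.imwrite('pics/w31c.png',cv2.resize(im[100:260,290:640],None,fx=2.2,fy=2.2,interpolation=2)); print(((q-[290,100])*2.2).round(0).tolist())
v,u=np.mgrid[100:260,290:640]; P=unproj('wrist',u,v,d[100:260,290:640],T); Q=(P-p[:3])@boxT(p)[:3,:3]
m=(np.abs(Q[:,1]-33)<2.5)&(np.abs(Q[:,0])<65)&(Q[:,2]>40); print('lid plate z (54; seated read 56.2)',np.median(Q[m,2]),m.sum(),np.polyfit(Q[m,0],Q[m,2],1))
m=(P[:,2]<15)&(P[:,2]>-15); print('table',np.median(P[m,2]))
E
```

```text
t 30.7 tcp [577.6  76.9 191.9] delta cm [-0.16  0.29 -3.95] jawang -75.72 open 24.5 F [-0.   0.8 -0.1]
TCP rel heel: up,lat,z -143.7 0.8 56.5 tool [ 0.037 -0.064 -0.997]
theta 30.06 z at heel 7.3 2369
[[329.1, 231.8], [328.9, 142.9], [543.8, 155.1], [526.4, 265.7], [318.9, 221.6], [330.0, 223.4], [318.4, 168.1], [329.9, 169.2]]
[[86.0, 290.0], [86.0, 94.0], [558.0, 121.0], [520.0, 365.0], [63.0, 268.0], [88.0, 271.0], [62.0, 150.0], [88.0, 152.0]]
lid plate z (54; seated read 56.2) 56.34317048440906 1305 [ 0.20527833 64.65287512]
table 1.8938392182834605
```

View pics/w31c.png

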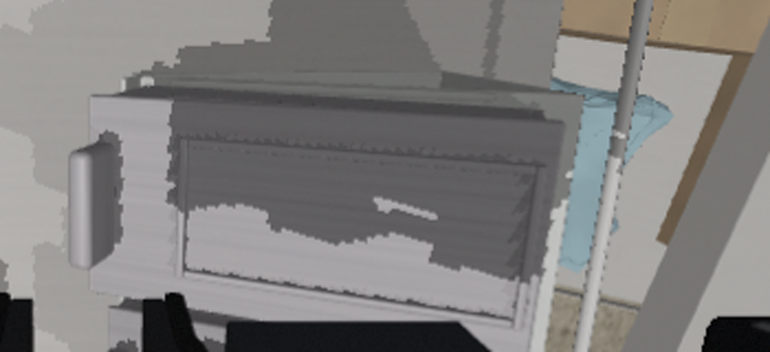

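Emit:
play_rows(series=[{"x":0,"y":1,"z":1,"spin":10,"jaw":0.4},{"x":-1.2,"y":1,"z":0,"spin":10,"jaw":0.5},{"x":-1.2,"y":1,"z":0,"spin":10,"jaw":0.6},{"x":-1.2,"y":1,"z":0,"spin":10,"jaw":0.7},{"x":-1.2,"y":1,"z":0,"spin":10,"jaw":0.8},{"x":-1.2,"y":1,"z":0,"spin":10,"jaw":0.8},{"x":-1.2,"y":0.5,"z":0,"spin":10,"jaw":0.8},{"x":-1.2,"y":0,"z":-1,"spin":10,"jaw":0.8},{"x":-1,"y":0,"z":-1,"spin":10,"jaw":0.8},{"x":0,"y":0,"z":0,"spin":0,"jaw":0.8}])

```text
time: 32.0
tcp_pos: [488.2, 143.4, 203.5]
ee_rot: [0.595, 0.803, 0.045, 0.007]
contact_force: [0.3, -0.3, 0.5]
opening: 69.3
```

Run:
```python
from h import *
p=np.load('box.npy')
rel([475.4,159.8,13])
s=robot.sense(); print(R.from_quat(s['ee_rot']).as_matrix()[:,2].round(3),s['qpos'].round(2))
T=T_cam2world('wrist',s);im,d=robot.snapshot('wrist');cv2.imwrite('pics/w32.png',im);np.savez('w32.npz',im=im,d=d,T=T)
place('deep_tray','wrist',T)
```

```text
t 32.0 tcp [488.2 143.4 203.5] delta cm [ -1.28   1.64 -19.05] jawang 16.84 open 69.3 F [ 0.3 -0.3  0.5]
[ 0.065  0.065 -0.996] [-0.99  0.    0.65  1.89 -0.04  1.17 -0.03]
deep_tray wrist 0.91 [472.8 160.6   1.4]
deep_tray wrist 0.58 [546.9 104.4   2.3]
```

View pics/w32.png

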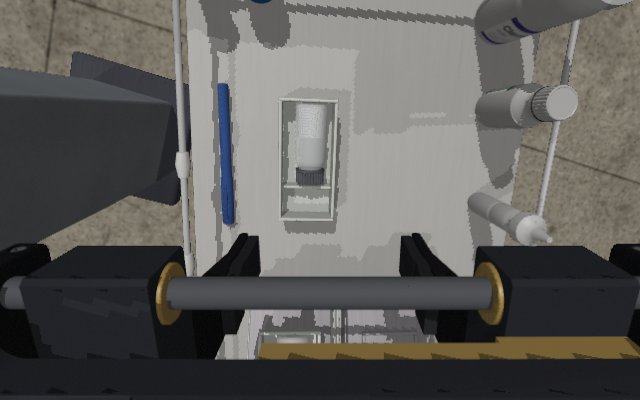

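Run:
```python
from h import *
z=np.load('w32.npz');im,T,d=z['im'],z['T'],z['d']
cv2.imwrite('pics/w32c.png',cv2.resize(im[85:235,260:360],None,fx=4,fy=4,interpolation=2))
c=np.array([0,0,34.]);n=np.array([0,0,1.])
def onz(uv): return on_plane(uv,T,c,n)
Q=onz([(280,99.5),(338,99.5),(333.5,219),(281,219)]);print(Q.round(1).tolist(),Q.mean(0).round(1))
```

```text
[[435.0, 209.3, 34.0], [485.3, 224.6, 34.0], [514.6, 114.3, 34.0], [464.9, 100.6, 34.0]] [474.9 162.2  34. ]
```

View pics/w32c.png

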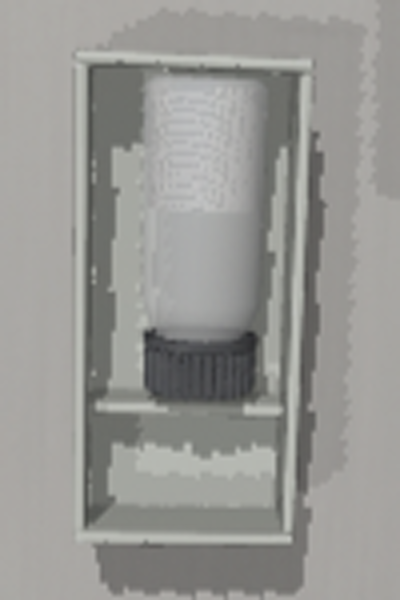

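Emit:
play_rows(series=[{"x":-0.6,"y":0.7,"z":-4,"spin":-1.7,"jaw":0.8},{"x":-0.6,"y":0.8,"z":-4,"spin":0,"jaw":0.8},{"x":0,"y":0,"z":-4,"spin":0,"jaw":0.8},{"x":0,"y":0,"z":-2,"spin":0,"jaw":0.8},{"x":0,"y":0,"z":0,"spin":0,"jaw":0.8}])

```text
time: 32.72
tcp_pos: [481.1, 160.3, 64.5]
ee_rot: [0.615, 0.787, 0.049, 0.01]
contact_force: [0.8, -0.7, 0.4]
opening: 69.8
```

Run:
```python
from h import *
rel([475.7,159.4,13])
s=robot.sense(); print(R.from_quat(s['ee_rot']).as_matrix()[:,2].round(3))
im,d=robot.snapshot('wrist');cv2.imwrite('pics/w33.png',im)
```

```text
t 32.73 tcp [481.1 160.3  64.5] delta cm [-0.54 -0.09 -5.15] jawang 13.87 open 69.8 F [ 0.8 -0.7  0.4]
[ 0.076  0.064 -0.995]
```

View pics/w33.png

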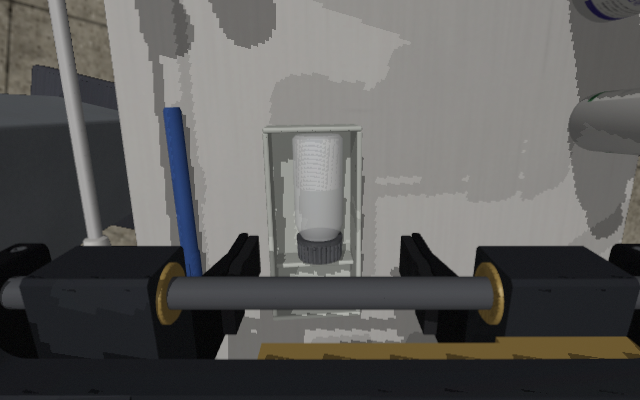

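Emit:
play_rows(series=[{"x":-0.5,"y":-0.1,"z":-2.5,"spin":1,"jaw":0.8},{"x":0,"y":0,"z":-2,"spin":0,"jaw":0.8},{"x":0,"y":0,"z":-0.4,"spin":0,"jaw":0.8},{"x":0,"y":0,"z":0,"spin":0,"jaw":0.8}])

```text
time: 33.28
tcp_pos: [481.4, 161.8, 21.4]
ee_rot: [0.609, 0.791, 0.054, 0.012]
contact_force: [0.5, -0.3, 0.3]
opening: 69.4
```

Run:
```python
from h import *
rel([475.7,159.4,13])
s=robot.sense(); print(R.from_quat(s['ee_rot']).as_matrix()[:,2].round(3))
```

```text
t 33.27 tcp [481.4 161.8  21.4] delta cm [-0.57 -0.24 -0.84] jawang 14.64 open 69.4 F [ 0.5 -0.3  0.3]
[ 0.084  0.071 -0.994]
```

Emit:
play_rows(series=[{"x":-0.6,"y":-0.2,"z":-0.5,"spin":0.3,"jaw":0.8},{"x":0,"y":0,"z":-0.3,"spin":0,"jaw":0.7},{"x":0,"y":0,"z":0,"spin":0,"jaw":0.55},{"x":0,"y":0,"z":0,"spin":0,"jaw":0.5},{"x":0,"y":0,"z":0,"spin":0,"jaw":0.5}], grip_force=15)

```text
time: 33.9
tcp_pos: [476.1, 160.3, 14.9]
ee_rot: [0.607, 0.792, 0.055, 0.012]
contact_force: [0.0, 1.6, -2.1]
opening: 55.1
```

Run:
```python
from h import *
rel([475.7,159.4,13])
s=robot.sense(); print(R.from_quat(s['ee_rot']).as_matrix()[:,2].round(3))
T=T_cam2world('wrist',s);im,d=robot.snapshot('wrist');cv2.imwrite('pics/w34.png',im);place('deep_tray','wrist',T)
```

```text
t 33.9 tcp [476.1 160.3  14.9] delta cm [-0.04 -0.09 -0.19] jawang 14.93 open 55.1 F [ 0.   1.6 -2.1]
[ 0.086  0.073 -0.994]
deep_tray wrist 0.95 [474.2 161.7  -0.9]
```

View pics/w34.png

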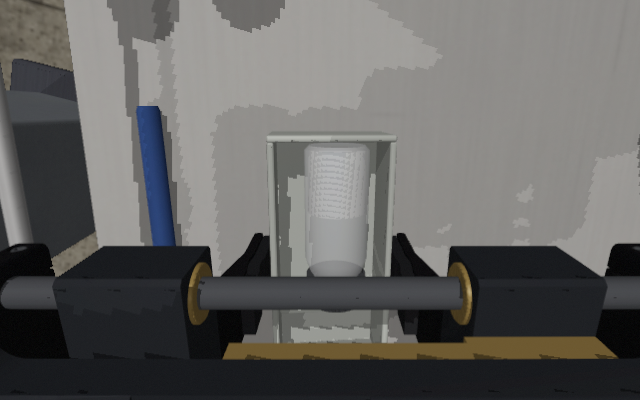

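Emit:
play_rows(series=[{"x":0,"y":0,"z":2,"spin":0,"jaw":0.5},{"x":0,"y":0,"z":4,"spin":0,"jaw":0.5},{"x":0,"y":0,"z":5,"spin":0,"jaw":0.5},{"x":1.5,"y":-2,"z":4,"spin":0,"jaw":0.5},{"x":2.5,"y":-3.2,"z":3,"spin":0,"jaw":0.5},{"x":2.5,"y":-3.2,"z":1,"spin":0,"jaw":0.5},{"x":2.5,"y":-3.2,"z":0,"spin":0,"jaw":0.5},{"x":1.5,"y":-2,"z":0,"spin":0,"jaw":0.5},{"x":0,"y":0,"z":0,"spin":0,"jaw":0.5}], grip_force=20)

```text
time: 35.12
tcp_pos: [581.0, 18.8, 210.2]
ee_rot: [0.606, 0.793, 0.053, 0.012]
contact_force: [-0.4, -0.6, -1.5]
opening: 55.2
```

Run:
```python
from h import *
rel([592.9,13.7,185])
s=robot.sense(); print(R.from_quat(s['ee_rot']).as_matrix()[:,2].round(3))
T=T_cam2world('wrist',s);im,d=robot.snapshot('wrist');cv2.imwrite('pics/w35.png',im);place('deep_tray','wrist',T);place('deep_lid','wrist',T);place('deep_flange','wrist',T)
np.savez('w35.npz',im=im,d=d,T=T)
im,d=robot.snapshot('scene'); cv2.imwrite('pics/s35.png',cv2.resize(im[130:320,270:500],None,fx=3,fy=3,interpolation=2))
```

```text
t 35.12 tcp [581.   18.8 210.2] delta cm [ 1.19 -0.51 -2.52] jawang 15.1 open 55.2 F [-0.4 -0.6 -1.5]
[ 0.083  0.071 -0.994]
deep_tray wrist 0.7 [577.9  23.5 197.1]
deep_flange wrist 0.57 [577.9  69.7  81.5]
```

View pics/w35.png

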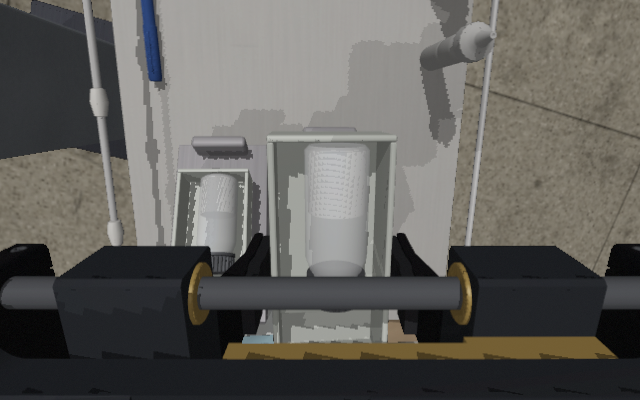

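View pics/s35.png

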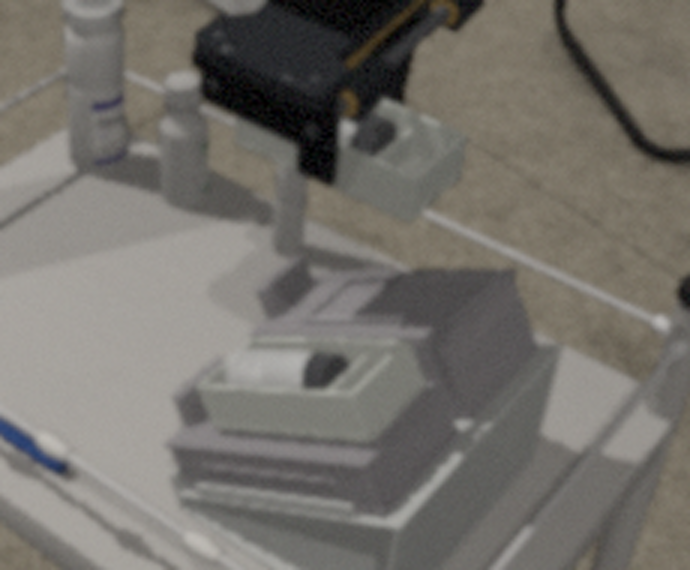

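```bash
cat > rim.py <<'E'
from h import *
import sys
z=np.load(sys.argv[1]);im,T,d=z['im'],z['T'],z['d']
up=np.array([.247,-.969,0]); la=np.array([.969,.247,0])
# rim points: whitish-green top edges; take per-row local max z in left & right rim bands and front rim
v,u=np.mgrid[120:240,255:410]; P=unproj('wrist',u,v,d[120:240,255:410],T).reshape(120,155,3)
s=robot.sense()['tcp_pos']; g=im[120:240,255:410].astype(int)
top=[]
for r in range(18,110,4):
    row=P[r]; zz=row[:,2]
    for a,b in ((5,30),(115,145)):
        seg=zz[a:b]; i=a+int(np.argmax(seg)); top.append(row[i])
top=np.array(top); q=top-s
A=np.c_[q@up,q@la,np.ones(len(q))]; y=q[:,2]
for _ in range(4):
    k=np.linalg.lstsq(A,y,rcond=None)[0]; r=y-A@k; m=np.abs(r)<2*r.std()+.2; A,y=A[m],y[m]
print('pitch(uphill rise) deg',np.degrees(np.arctan(k[0])).round(2),'roll (rise to +lat)',np.degrees(np.arctan(k[1])).round(2),'rim z rel TCP',k[2].round(1),len(y),r.std().round(2))
print('lat mean left/right',(A[:,1][A[:,1]<0]).mean().round(1),(A[:,1][A[:,1]>0]).mean().round(1),'up range',A[:,0].min().round(1),A[:,0].max().round(1))
E
python3 rim.py w35.npz
```

```text
pitch(uphill rise) deg -66.32 roll (rise to +lat) -15.23 rim z rel TCP -53.6 46 34.66
lat mean left/right -25.1 22.8 up range -66.5 -17.5
```

Run:
```python
from h import *
z=np.load('w35.npz');im,T,d=z['im'],z['T'],z['d']
cv2.imwrite('pics/w35c.png',cv2.resize(im[125:250,250:415],None,fx=4.5,fy=4.5,interpolation=2))
for u,v in [(275,137),(300,137),(330,137),(360,137),(390,137),(272,160),(272,200),(271,230),(393,160),(393,200),(393,225)]:
    w=d[v-1:v+2,u-3:u+4]; print(u,v,np.round(w[1],0).tolist())
```

```text
275 137 [142.0, 142.0, 142.0, 143.0, 144.0, 143.0, 142.0]
300 137 [143.0, 144.0, 144.0, 143.0, 144.0, 144.0, 144.0]
330 137 [144.0, 145.0, 145.0, 145.0, 146.0, 145.0, 145.0]
360 137 [146.0, 146.0, 146.0, 146.0, 145.0, 146.0, 146.0]
390 137 [146.0, 147.0, 149.0, 148.0, 148.0, 148.0, 147.0]
272 160 [145.0, 145.0, 144.0, 146.0, 146.0, 146.0, 154.0]
272 200 [148.0, 149.0, 149.0, 149.0, 149.0, 148.0, 149.0]
271 230 [316.0, 336.0, 151.0, 151.0, 152.0, 151.0, 152.0]
393 160 [150.0, 149.0, 149.0, 150.0, 150.0, 150.0, 385.0]
393 200 [153.0, 154.0, 154.0, 154.0, 396.0, 396.0, 396.0]
393 225 [157.0, 156.0, 156.0, 402.0, 403.0, 402.0, 404.0]
```

View pics/w35c.png

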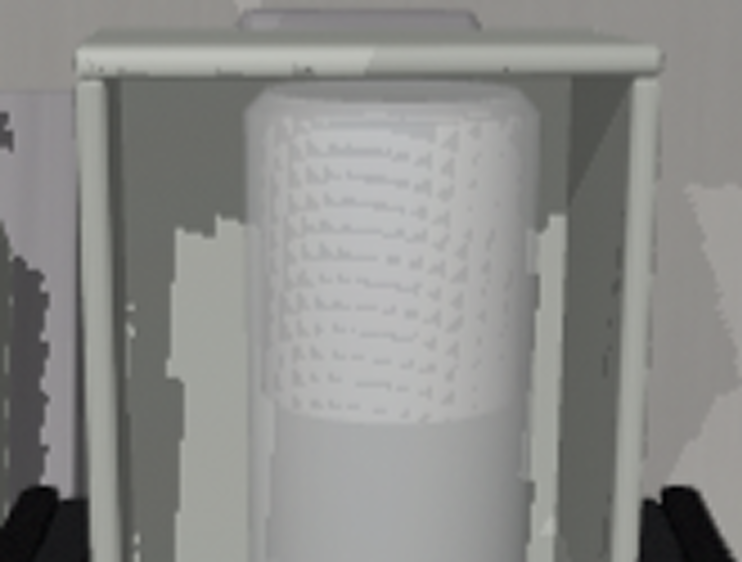

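```bash
cat > rim.py <<'E'
from h import *
import sys
z=np.load(sys.argv[1]);im,T,d=z['im'],z['T'],z['d']; s=np.array(z['tcp']) if 'tcp' in z else robot.sense()['tcp_pos']
up=np.array([.247,-.969,0]); la=np.array([.969,.247,0])
L=eval(sys.argv[2]); Rr=eval(sys.argv[3])  # ((u0,v0),(u1,v1)) rim centre lines
pts=[]
for (a,b) in (L,Rr,(L[0],Rr[0])):
    for t in np.linspace(.03,.97,30):
        u=int(round(a[0]+t*(b[0]-a[0])));v=int(round(a[1]+t*(b[1]-a[1]))); pts.append((u,v,d[v,u]))
pts=np.array(pts); q=unproj('wrist',pts[:,0],pts[:,1],pts[:,2],T)-s
A=np.c_[q@up,q@la,np.ones(len(q))]; y=q[:,2]
for _ in range(6):
    k=np.linalg.lstsq(A,y,rcond=None)[0]; r=y-A@k; m=np.abs(r)<2.2*np.median(np.abs(r))*1.5+.3; A,y=A[m],y[m]
print('pitch',np.degrees(np.arctan(k[0])).round(2),'roll',np.degrees(np.arctan(k[1])).round(2),'rim z at TCP',k[2].round(1),len(y))
n=np.array([0,0,1.])-k[0]*up-k[1]*la; n/=np.linalg.norm(n); c=s+[0,0,k[2]]
C=on_plane([L[0],Rr[0],L[1],Rr[1]],T,c,n)-s
print('rim pts rel TCP (up,lat,z):',[(round(x@up,1),round(x@la,1),round(x[2],1)) for x in C])
print('tray yaw left/right',[np.degrees(np.arctan2(*(C[i+2]-C[i])[[1,0]])).round(2) for i in (0,1)])
E
python3 rim.py w35.npz "((269.5,138.5),(272.5,245))" "((394.5,138.5),(389.5,245))"
```

```text
pitch 0.65 roll -0.33 rim z at TCP 20.8 90
rim pts rel TCP (up,lat,z): [(np.float64(-55.0), np.float64(-27.7), np.float64(20.3)), (np.float64(-55.3), np.float64(23.6), np.float64(20.0)), (np.float64(-9.9), np.float64(-27.5), np.float64(20.8)), (np.float64(-8.5), np.float64(23.9), np.float64(20.6))]
tray yaw left/right [np.float64(-75.53), np.float64(-75.38)]
```

Emit:
play_rows(series=[{"x":0.7,"y":-0.2,"z":-1.5,"spin":-0.2,"jaw":0.5},{"x":0.6,"y":-0.2,"z":-1.5,"spin":0,"jaw":0.5},{"x":0,"y":-0.1,"z":-0.5,"spin":0,"jaw":0.5},{"x":0,"y":0,"z":0,"spin":0,"jaw":0.5}])

```text
time: 35.88
tcp_pos: [593.1, 18.6, 171.9]
ee_rot: [0.605, 0.794, 0.054, 0.01]
contact_force: [0.5, -0.2, -1.2]
opening: 55.1
```

```bash
cat > tr.py <<'E'
from h import *
import sys
up=np.array([.247,-.969,0]); la=np.array([.969,.247,0]); H=np.array([612.3,-62.6,135.4])
s=robot.sense(); t=s['tcp_pos']; rel([594.9,14,174.6])
print('TCP rel heel up,lat,z',((t-H)@up).round(1),((t-H)@la).round(1),(t-H)[2].round(1),'tool',R.from_quat(s['ee_rot']).as_matrix()[:,2].round(3))
T=T_cam2world('wrist',s);im,d=robot.snapshot('wrist');cv2.imwrite(f'pics/{sys.argv[1]}.png',im);np.savez(f'{sys.argv[1]}.npz',im=im,d=d,T=T,tcp=t)
E
python3 tr.py w36
```

```text
t 35.88 tcp [593.1  18.6 171.9] delta cm [ 0.18 -0.46  0.27] jawang 15.28 open 55.1 F [ 0.5 -0.2 -1.2]
TCP rel heel up,lat,z -83.4 1.4 36.5 tool [ 0.082  0.074 -0.994]
```

View pics/w36.png

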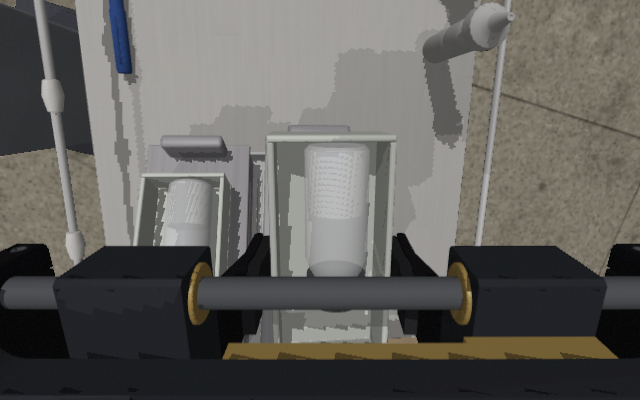

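Emit:
play_rows(series=[{"x":0.2,"y":-0.8,"z":-0.8,"spin":-0.4,"jaw":0.5},{"x":0.2,"y":-0.8,"z":-0.8,"spin":0,"jaw":0.5},{"x":0.1,"y":-0.2,"z":-0.2,"spin":0,"jaw":0.5},{"x":0,"y":0,"z":0,"spin":0,"jaw":0.5}], grip_force=15)

```text
time: 36.42
tcp_pos: [598.7, -1.2, 153.5]
ee_rot: [0.608, 0.792, 0.055, 0.011]
contact_force: [-0.7, 0.2, -2.0]
opening: 55.1
```

```bash
python3 tr.py w37
```

```text
t 36.42 tcp [598.7  -1.2 153.5] delta cm [-0.38  1.52  2.11] jawang 14.82 open 55.1 F [-0.7  0.2 -2. ]
TCP rel heel up,lat,z -62.9 2.0 18.1 tool [ 0.083  0.073 -0.994]
```

View pics/w37.png

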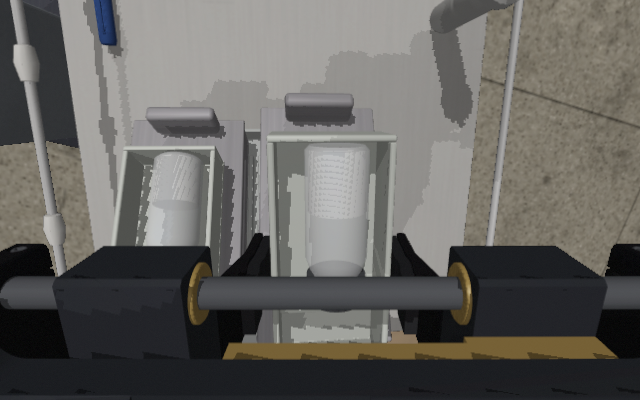

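```bash
python3 - <<'E'
from h import *
z=np.load('w37.npz');im,T,d=z['im'],z['T'],z['d'];p=np.load('box.npy')
M=np.array([[-77,-39,54],[-77,39,54],[-75,-22,77],[-75,22,77],[-65,-22,77],[-65,22,77]],float)
q=proj('wrist',inbox(p,M),T); print(((q-[245,80])*4.5).round(0).tolist())
cv2.imwrite('pics/w37c.png',cv2.resize(im[80:200,245:410],None,fx=4.5,fy=4.5,interpolation=2))
E
python3 rim.py w37.npz "((269.5,138.5),(272.5,245))" "((394.5,138.5),(389.5,245))"
```

```text
[[65.0, 117.0], [564.0, 122.0], [171.0, 45.0], [481.0, 49.0], [172.0, 108.0], [485.0, 111.0]]
pitch 0.34 roll -0.15 rim z at TCP 21.0 88
rim pts rel TCP (up,lat,z): [(np.float64(-58.7), np.float64(-27.4), np.float64(20.7)), (np.float64(-58.7), np.float64(23.8), np.float64(20.6)), (np.float64(-13.5), np.float64(-27.5), np.float64(21.0)), (np.float64(-11.9), np.float64(23.9), np.float64(20.8))]
tray yaw left/right [np.float64(-75.79), np.float64(-75.6)]
```

View pics/w37c.png

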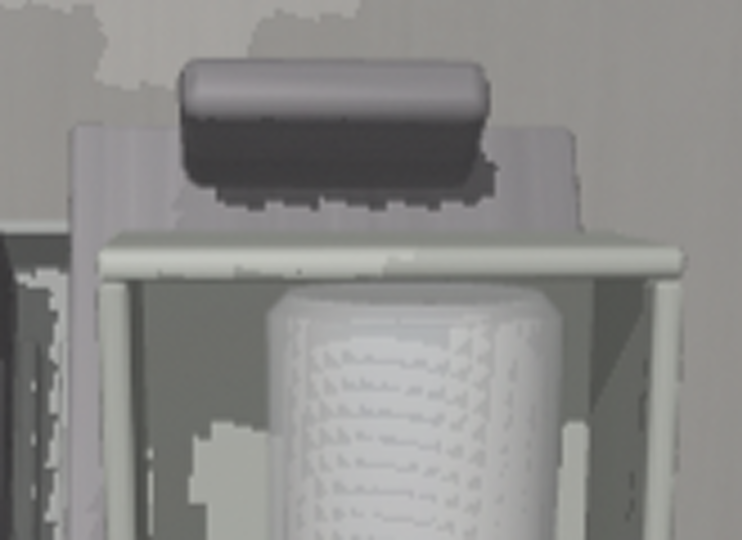

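Emit:
play_rows(series=[{"x":0.2,"y":-0.4,"z":-0.3,"spin":0,"jaw":0.5},{"x":0,"y":0,"z":-0.3,"spin":0,"jaw":0.5},{"x":0,"y":0,"z":0,"spin":0,"jaw":0.5}], grip_force=10)

```text
time: 36.85
tcp_pos: [601.2, -4.7, 147.8]
ee_rot: [0.608, 0.792, 0.055, 0.011]
contact_force: [-0.2, 0.2, -0.9]
opening: 55.1
```

```bash
python3 tr.py w38; python3 rim.py w38.npz "((269.5,138.5),(272.5,245))" "((394.5,138.5),(389.5,245))"
```

```text
t 36.85 tcp [601.2  -4.7 147.8] delta cm [-0.63  1.87  2.68] jawang 14.88 open 55.1 F [-0.2  0.2 -0.9]
TCP rel heel up,lat,z -58.8 3.5 12.4 tool [ 0.084  0.074 -0.994]
pitch 3.9 roll 0.53 rim z at TCP 21.1 85
rim pts rel TCP (up,lat,z): [(np.float64(-58.3), np.float64(-27.7), np.float64(16.9)), (np.float64(-58.5), np.float64(24.6), np.float64(17.3)), (np.float64(-13.1), np.float64(-27.6), np.float64(20.0)), (np.float64(-11.8), np.float64(23.9), np.float64(20.5))]
tray yaw left/right [np.float64(-75.5), np.float64(-76.56)]
```

View pics/w38.png

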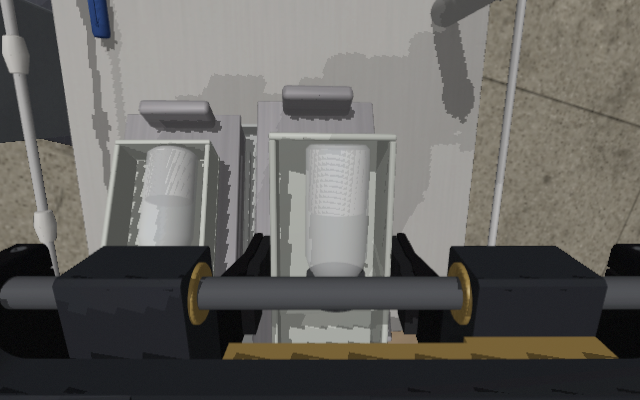

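Emit:
play_rows(series=[{"x":-0.1,"y":0.15,"z":-0.5,"spin":0,"jaw":0.5},{"x":0,"y":0.1,"z":-0.5,"spin":0,"jaw":0.5},{"x":0,"y":0,"z":0,"spin":0,"jaw":0.5}], grip_force=8)

```text
time: 37.28
tcp_pos: [600.1, -1.5, 137.1]
ee_rot: [0.607, 0.792, 0.055, 0.011]
contact_force: [0.6, 0.7, -0.6]
opening: 54.9
```

```bash
python3 tr.py w39
python3 - <<'E'
import cv2; im=cv2.imread('pics/w39.png'); cv2.imwrite('pics/w39c.png',cv2.resize(im[80:250,240:410],None,fx=3.5,fy=3.5))
E
```

```text
t 37.27 tcp [600.1  -1.5 137.1] delta cm [-0.52  1.55  3.75] jawang 14.92 open 54.9 F [ 0.6  0.7 -0.6]
TCP rel heel up,lat,z -62.3 3.2 1.7 tool [ 0.084  0.074 -0.994]
```

View pics/w39c.png

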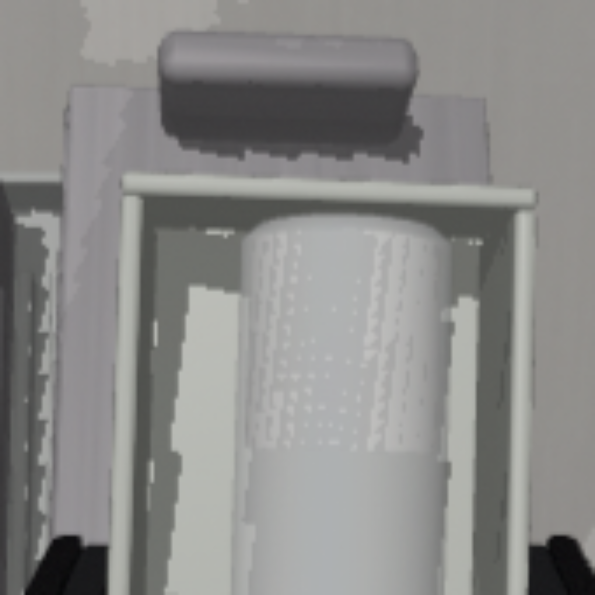

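```bash
cat > chk.py <<'E'
from h import *
import sys
z=np.load(sys.argv[1]+'.npz');im,T,d=z['im'],z['T'],z['d'];p=np.load('box.npy')
v,u=np.mgrid[60:250,240:420]; P=unproj('wrist',u,v,d[60:250,240:420],T); Q=(P-p[:3])@boxT(p)[:3,:3]
for y0 in (-36,-30,30,36):
  for x0 in (-60,-50,-20):
    m=(np.abs(Q[:,1]-y0)<3)&(np.abs(Q[:,0]-x0)<6)&(Q[:,2]>40)&(Q[:,2]<66)
    if m.sum()>10: print('plate y',y0,'x',x0,np.median(Q[m,2]).round(1),m.sum())
m=(np.abs(Q[:,1])<30)&(Q[:,0]<-55)&(Q[:,2]>72)&(Q[:,2]<90)
print('flange top',np.percentile(Q[m],[3,50,97],axis=0).round(1).tolist())
m=(P[:,2]<15)&(P[:,2]>-15); print('table',np.median(P[m,2]).round(1))
E
for k in w37 w38 w39; do echo $k; python3 chk.py $k; done
```

```text
w37
plate y -36 x -60 56.1 118
plate y -36 x -50 56.0 110
plate y -36 x -20 56.2 140
plate y -30 x -60 56.1 107
plate y 30 x -60 56.1 93
plate y 36 x -60 56.1 95
flange top [[-72.1, -19.6, 72.6], [-65.9, 0.4, 78.3], [-63.0, 20.7, 79.9]]
table 1.6
w38
plate y -36 x -60 56.0 128
plate y -36 x -50 56.1 134
plate y -36 x -20 56.0 150
plate y -30 x -60 56.1 150
plate y -30 x -50 56.1 96
plate y -30 x -20 56.3 85
plate y 30 x -60 56.1 139
plate y 30 x -50 56.2 58
plate y 36 x -60 56.1 137
plate y 36 x -50 56.0 64
flange top [[-72.1, -19.7, 72.5], [-65.9, 0.3, 78.3], [-63.1, 20.7, 79.9]]
table 1.6
w39
plate y -36 x -60 55.8 115
plate y -36 x -50 55.9 121
plate y -36 x -20 56.0 148
plate y -30 x -60 56.0 161
plate y -30 x -50 56.1 175
plate y -30 x -20 56.1 173
plate y 30 x -60 56.0 119
plate y 36 x -60 56.0 117
flange top [[-72.7, -17.9, 72.7], [-66.6, 1.9, 78.4], [-63.7, 22.3, 79.9]]
table 1.6
```

```bash
python3 rim.py w39.npz "((277.3,133.5),(272.2,248))" "((389.6,136.8),(389.5,248))"
python3 - <<'E'
from h import *
z=np.load('w39.npz');im,T,d=z['im'],z['T'],z['d'];p=np.load('box.npy')
# lid front corners on plate plane
n=boxT(p)[:3,2]; c=inbox(p,[0,0,56])[0]
C=on_plane([(260.5,104.7),(379,108)],T,c,n); print(((C-p[:3])@boxT(p)[:3,:3]).round(1))
z=np.load('w38.npz');T=z['T'];
E
```

```text
pitch 15.29 roll 2.41 rim z at TCP 20.9 88
rim pts rel TCP (up,lat,z): [(np.float64(-59.5), np.float64(-25.1), np.float64(3.6)), (np.float64(-58.4), np.float64(25.5), np.float64(6.0)), (np.float64(-10.5), np.float64(-28.0), np.float64(16.9)), (np.float64(-9.9), np.float64(24.4), np.float64(19.3))]
tray yaw left/right [np.float64(-79.0), np.float64(-77.06)]
[[-75.8 -35.4  56. ]
 [-74.4  42.   56. ]]
```

Emit:
play_rows(series=[{"x":0,"y":0,"z":0.1,"spin":2.4,"jaw":0.5},{"x":-0.1,"y":0.05,"z":-0.4,"spin":0.4,"jaw":0.5},{"x":0,"y":0,"z":-0.3,"spin":0.3,"jaw":0.5},{"x":0,"y":0,"z":0,"spin":0,"jaw":0.5}], grip_force=6)

```text
time: 37.83
tcp_pos: [598.8, -0.8, 130.7]
ee_rot: [0.586, 0.809, 0.056, 0.009]
contact_force: [-0.7, -1.0, -1.1]
opening: 54.2
```

```bash
python3 tr.py w40;python3 chk.py w40
python3 - <<'E'
import cv2; im=cv2.imread('pics/w40.png'); cv2.imwrite('pics/w40c.png',cv2.resize(im[80:250,240:410],None,fx=3.5,fy=3.5))
E
```

```text
t 37.83 tcp [598.8  -0.8 130.7] delta cm [-0.39  1.48  4.39] jawang 18.02 open 54.2 F [-0.7 -1.  -1.1]
TCP rel heel up,lat,z -63.2 2.2 -4.7 tool [ 0.08   0.079 -0.994]
plate y -36 x -60 55.8 121
plate y -36 x -50 56.0 134
plate y -36 x -20 55.9 160
plate y -30 x -60 56.1 166
plate y -30 x -50 56.2 130
plate y -30 x -20 56.1 139
plate y 30 x -60 56.2 100
plate y 36 x -60 56.0 93
flange top [[-72.7, -17.8, 72.7], [-66.6, 1.9, 78.3], [-63.7, 22.3, 79.9]]
table 1.6
```

View pics/w40c.png

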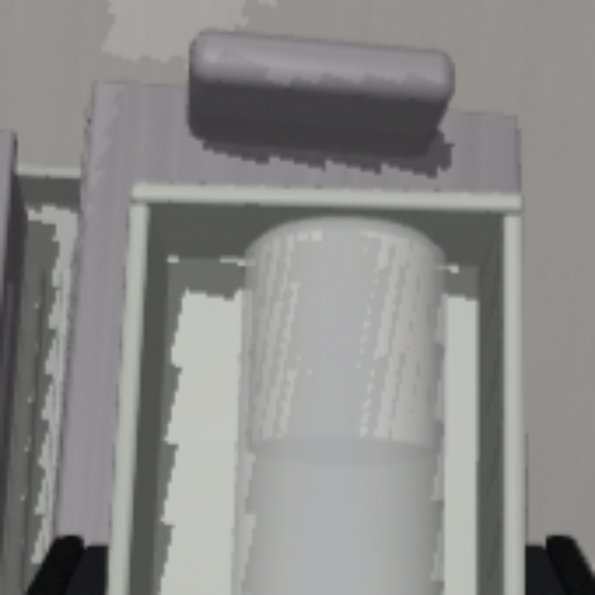

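```bash
python3 rim.py w40.npz "((280,135),(273.6,248))" "((387.8,138.3),(386.9,248))"
```

```text
pitch 24.39 roll 6.84 rim z at TCP 21.9 89
rim pts rel TCP (up,lat,z): [(np.float64(-56.8), np.float64(-27.4), np.float64(-7.2)), (np.float64(-58.6), np.float64(23.7), np.float64(-1.8)), (np.float64(-8.2), np.float64(-27.9), np.float64(14.8)), (np.float64(-11.3), np.float64(22.6), np.float64(19.5))]
tray yaw left/right [np.float64(-76.29), np.float64(-77.09)]
```

Emit:
play_rows(series=[{"x":-0.3,"y":-0.1,"z":-0.1,"spin":0,"jaw":0.5},{"x":0,"y":0,"z":-0.4,"spin":0,"jaw":0.5},{"x":0,"y":0,"z":-0.3,"spin":0,"jaw":0.5},{"x":0,"y":0,"z":0,"spin":0,"jaw":0.5}], grip_force=3)

```text
time: 38.38
tcp_pos: [597.1, -1.8, 123.4]
ee_rot: [0.586, 0.808, 0.057, 0.01]
contact_force: [1.5, 0.8, -1.7]
opening: 55.1
```

```bash
python3 tr.py w41;python3 chk.py w41
python3 - <<'E'
import cv2; im=cv2.imread('pics/w41.png'); cv2.imwrite('pics/w41c.png',cv2.resize(im[80:250,240:410],None,fx=3.5,fy=3.5))
E
```

```text
t 38.38 tcp [597.1  -1.8 123.4] delta cm [-0.22  1.58  5.12] jawang 17.99 open 55.1 F [ 1.5  0.8 -1.7]
TCP rel heel up,lat,z -62.7 0.3 -12.0 tool [ 0.083  0.08  -0.993]
plate y -36 x -60 55.9 131
plate y -36 x -50 55.9 143
plate y -36 x -20 56.0 184
plate y -30 x -60 56.2 173
plate y -30 x -50 56.2 66
plate y -30 x -20 56.2 71
plate y 30 x -60 56.1 112
plate y 36 x -60 56.2 159
plate y 36 x -50 56.3 132
plate y 36 x -20 56.3 132
flange top [[-72.6, -17.8, 72.7], [-66.5, 1.9, 78.3], [-63.5, 22.3, 79.8]]
table 1.6
```

View pics/w41c.png

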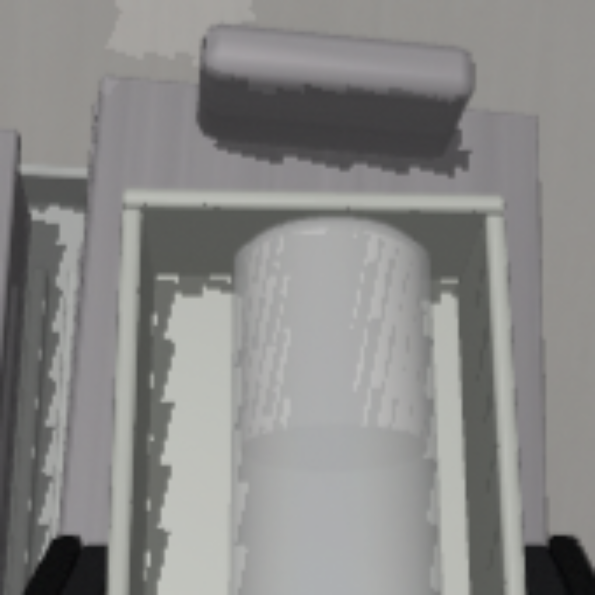

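```bash
python3 rim.py w41.npz "((277.7,137.3),(273.7,247))" "((381.4,138.6),(386,247))"
```

```text
pitch 30.09 roll 4.12 rim z at TCP 23.7 90
rim pts rel TCP (up,lat,z): [(np.float64(-55.5), np.float64(-28.5), np.float64(-10.5)), (np.float64(-57.9), np.float64(22.3), np.float64(-8.2)), (np.float64(-9.3), np.float64(-27.9), np.float64(16.3)), (np.float64(-11.4), np.float64(22.3), np.float64(18.7))]
tray yaw left/right [np.float64(-74.9), np.float64(-75.7)]
```

Emit:
play_rows(series=[{"x":0,"y":0,"z":0,"spin":0,"jaw":0.68},{"x":0,"y":0,"z":0,"spin":0,"jaw":0.76},{"x":0,"y":0,"z":0,"spin":0,"jaw":0.78}])

```text
time: 38.8
tcp_pos: [596.4, -2.4, 123.0]
ee_rot: [0.586, 0.808, 0.056, 0.01]
contact_force: [-0.0, -0.1, -0.1]
opening: 66.2
```

```bash
python3 tr.py w42;python3 chk.py w42
python3 - <<'E'
import cv2; im=cv2.imread('pics/w42.png'); cv2.imwrite('pics/w42c.png',cv2.resize(im[80:250,240:410],None,fx=3.5,fy=3.5))
E
```

```text
t 38.8 tcp [596.4  -2.4 123. ] delta cm [-0.15  1.64  5.16] jawang 17.97 open 66.2 F [-0.  -0.1 -0.1]
TCP rel heel up,lat,z -62.2 -0.5 -12.4 tool [ 0.082  0.079 -0.994]
plate y -36 x -60 55.9 131
plate y -36 x -50 55.9 152
plate y -36 x -20 56.1 171
plate y -30 x -60 56.2 175
plate y -30 x -50 56.2 138
plate y -30 x -20 56.1 169
plate y 30 x -60 56.1 131
plate y 36 x -60 56.1 149
plate y 36 x -50 56.3 77
plate y 36 x -20 56.2 76
flange top [[-72.7, -17.7, 72.8], [-66.4, 1.9, 78.3], [-63.4, 22.2, 79.9]]
table 1.6
```

View pics/w42c.png

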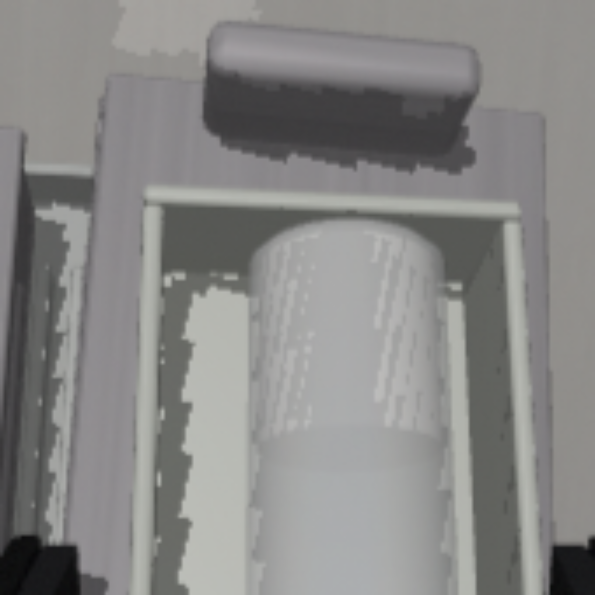

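Tray released and levelled out. Back off upward and inspect.

Emit:
play_rows(series=[{"x":0,"y":0,"z":1,"spin":0,"jaw":0.78},{"x":0,"y":0,"z":3,"spin":0,"jaw":0.78},{"x":0,"y":0,"z":5,"spin":0,"jaw":0.78},{"x":0,"y":-1,"z":5,"spin":0,"jaw":0.78},{"x":0,"y":-2,"z":3,"spin":-2,"jaw":0.78},{"x":0,"y":0,"z":0,"spin":0,"jaw":0.78},{"x":0,"y":0,"z":0,"spin":0,"jaw":0.78}])

```text
time: 39.72
tcp_pos: [594.9, -33.6, 301.3]
ee_rot: [0.6, 0.798, 0.056, 0.011]
contact_force: [-0.0, 0.7, -0.0]
opening: 67.9
```

```bash
python3 tr.py w43
python3 - <<'E'
from h import *
im=cv2.imread('pics/w43.png'); cv2.imwrite('pics/w43c.png',cv2.resize(im[20:245,160:410],None,fx=2.6,fy=2.6,interpolation=2))
z=np.load('w43.npz');im,T,d=z['im'],z['T'],z['d'];p=np.load('box.npy')
M=np.array([[17-58,-27,88],[17-58,27,88],[17+58,-27,88],[17+58,27,88],[-77,-39,54],[-77,39,54],[77,39,54],[77,-39,54]],float)
print(((proj('wrist',inbox(p,M),T)-[160,20])*2.6).round(0).tolist())
T=T_cam2world('wrist')
for t in ['deep_tray','deep_flange','low_tray']: place(t,'wrist',T)
E
```

```text
t 39.73 tcp [594.9 -33.6 301.3] delta cm [ -0.     4.76 -12.67] jawang 15.9 open 67.9 F [-0.   0.7 -0. ]
TCP rel heel up,lat,z -32.4 -9.7 165.9 tool [ 0.085  0.076 -0.993]
[[350.0, 181.0], [494.0, 186.0], [349.0, 485.0], [509.0, 485.0], [320.0, 151.0], [506.0, 158.0], [525.0, 514.0], [316.0, 514.0]]
deep_tray wrist 0.87 [597.6 -11.7 109.9]
deep_flange wrist 0.86 [575.6  69.9  79. ]
low_tray wrist 0.8 [512.3 -47.1  93.2]
low_tray wrist 0.28 [608.2 -63.8 131.5]
```

View pics/w43c.png

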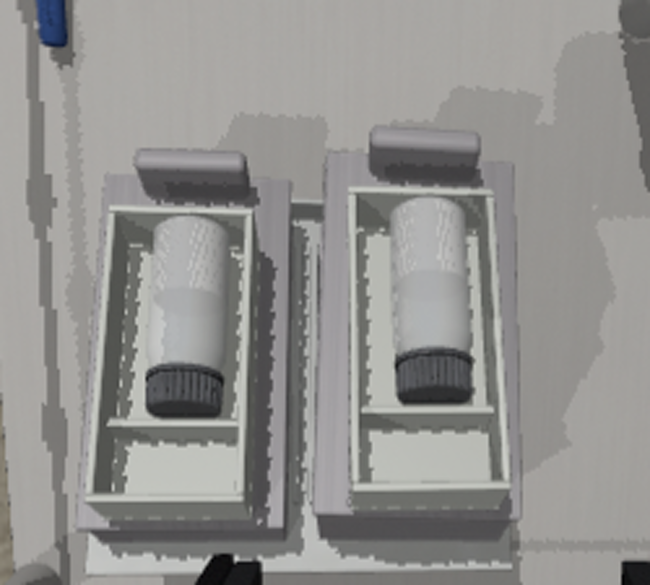

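Run:
```python
from h import *
from scipy.optimize import least_squares
z=np.load('w43.npz');im,T,d=z['im'],z['T'],z['d'];p=np.load('box.npy')
cv2.imwrite('pics/w43d.png',cv2.resize(im[70:225,275:370],None,fx=3.8,fy=3.8,interpolation=2))
v,u=np.mgrid[60:245,270:375]; P=unproj('wrist',u,v,d[60:245,270:375],T); Q=(P-p[:3])@boxT(p)[:3,:3]
def plane(m,nm):
    X=Q[m]; A=np.c_[X[:,:2],np.ones(len(X))]; y=X[:,2]
    for _ in range(5):
        k=np.linalg.lstsq(A,y,rcond=None)[0]; r=y-A@k; g=np.abs(r)<2.5*np.median(np.abs(r))+.2; A,y=A[g],y[g]
    print(nm,'slopes deg',np.degrees(k[:2]).round(2),'z at (17,0)',(k[0]*17+k[2]).round(2),len(y)); return k
m=(np.abs(np.abs(Q[:,1])-34)<4)&(np.abs(Q[:,0])<72)&(np.abs(Q[:,2]-56)<5); plane(m,'lid plate')
m=(np.abs(Q[:,2]-90.5)<4); k=plane(m,'tray rim'); print('rim extents',np.percentile(Q[m],[1,99],axis=0).round(1).tolist())
n=boxT(p)[:3,2]
for nm,uv,h in (('tray',[(350,190),(493,191),(353,490),(509,487)],90),('lid',[(327,152),(514,164),(315,515),(519,518)],56)):
    C=on_plane([(a/2.6+160,b/2.6+20) for a,b in uv],T,inbox(p,[0,0,h])[0],n); q=(C-p[:3])@boxT(p)[:3,:3]
    print(nm,q.round(1)[:,:2].tolist(),'mean',q.mean(0).round(1))
m=(P[:,2]<15)&(P[:,2]>-15); print('table',np.median(P[m,2]).round(1))
```

```text
lid plate slopes deg [ 0.07 -0.01] z at (17,0) 56.0 1549
tray rim slopes deg [-0.71  0.26] z at (17,0) 90.61 2901
rim extents [[-37.8, -27.4, 86.6], [77.0, 26.4, 94.2]]
tray [[-36.1, -26.9], [-37.7, 26.1], [77.2, -25.8], [76.2, 26.6]] mean [19.9 -0.  90. ]
lid [[-75.4, -36.0], [-72.9, 41.9], [77.7, -39.2], [79.1, 36.1]] mean [ 2.1  0.7 56. ]
table 1.7
```

View pics/w43d.png

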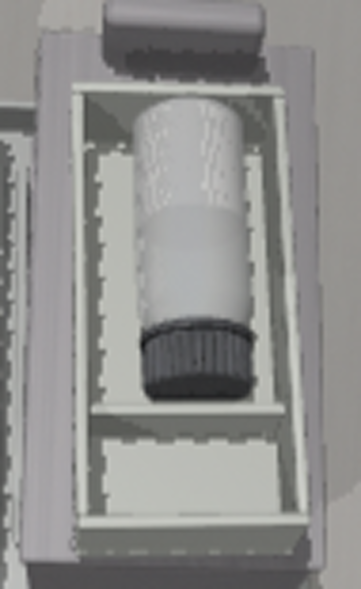

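Run:
```python
from h import *
im,d=robot.snapshot('scene'); cv2.imwrite('pics/s44.png',cv2.resize(im[100:350,180:520],None,fx=2.3,fy=2.3,interpolation=2))
T=T_cam2world('scene')
for t in ['marker_pen','ointment_jar','pill_bottle','dropper','collar_bottle','deep_box','low_box','low_tray','deep_tray']: place(t,'scene',T,1)
print(robot.sense()['time'])
```

```text
marker_pen scene 0.54 [397.2 144.2  -0.8]
ointment_jar scene 0.92 [392.7 300.6  -2.4]
pill_bottle scene 0.57 [6.478e+02 2.645e+02 5.000e-01]
dropper scene 0.95 [6.708e+02 1.716e+02 5.000e-01]
collar_bottle scene 0.68 [615.6 343.4  -2.2]
deep_box scene 0.57 [602.  -18.3  56.6]
low_box scene 0.8 [517.4 -42.3  53.5]
low_tray scene 0.74 [518.4 -42.9  90.1]
deep_tray scene 0.95 [601.9 -14.5 110.6]
40.425
```

View pics/s44.png

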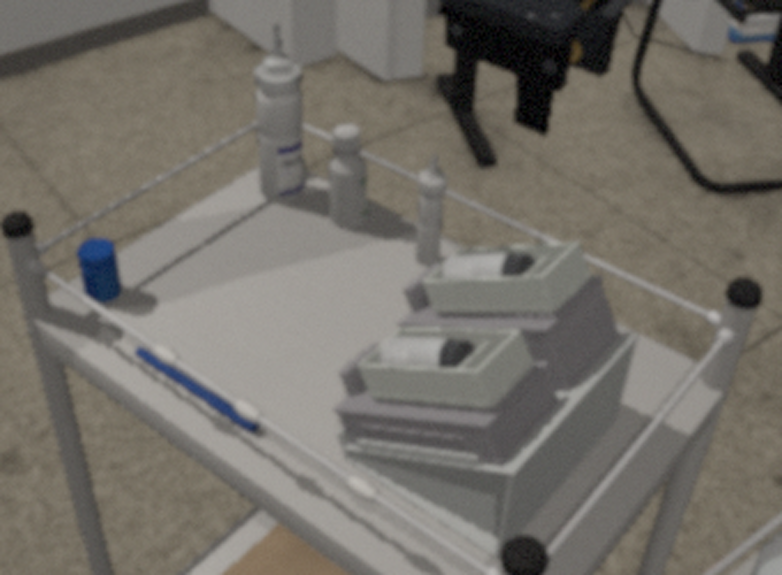

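Both stacks are back in place and the things standing about have not moved. I'm handing in.

```bash
python3 -c "
from bench import robot
print(robot.close_job())"
```

```text
the job is handed in; nothing more can be done
None
```

The forceps are in the deep box with its lid and tray back on, and I handed the job in at about 40 s of the 72 s. The hand-in gave no verdict.

- **What I did:** I set the tray aside and tipped the lid up by its flange, about 9 degrees (0.16 rad) with its far edge still on the rim. I then laid the lid aside and let the forceps into the box from a few cm up. Last, I lowered the lid back about its far edge and pressed the tray down into the bead.
- **Lid:** it lies flat to within 0.1 degrees and at the same measured height as before it was lifted. It sits about 2 mm uphill in the camera and turned about 1 to 1.5 degrees within its play.
- **Tray:** it sits at about x = 17.8 mm and y = -0.7 mm in the lid's frame, tilted under 1 degree, with its rim 34.6 mm above the plate (34 nominal).
- **Forceps:** they were seen lying on the floor of the box before the lid went on, and could not be checked afterwards.
- **Everything else:** bystanders, the deep box and the other stack read within about 6 mm of their starting positions, which is close to the network's error. The robot is clear of everything.

**Disagreements:**
- The wrist depth reads about 2 mm high against the fitted model, and gave the same offset before and after.
- The tool gradually tilted by up to about 6 degrees. The tray therefore went on rolled and slightly turned, and the lid shifted about 1.5 mm at the flange. The tray levelled out when I let go.

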